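Fish the dropped bracket out from under the guard

TASK

The angle bracket has dropped under the fixed clear guard beside the press, out of the fingers' reach. Pick up the hooked rod by its handle, gently dip its tip into the bracket's eye under the guard and draw the bracket out along the bench until it is home, square and flush against the face plate of the stop bar, holding it there for half a second with a steady pull of about 10 N (never above 14 N). Then unhook the rod and stand it on the bench on its own, clear of the bracket and the bar, without touching the bracket with the gripper, knocking the guard or disturbing the things lying around.

Things in the scene. Friction and masses are not known exactly. Their poses are not given: they have to be found in the camera images.
- guard: Fixed hood of clear plastic with aluminium corner posts (all sizes here in mm), 84 deep (x) x 110 wide (y) x 76 high, standing on the bench. Origin: centre of its underside. Walled at the back and both sides (4 thick, posts 8), roof 5 thick (clear height below it 71); the front is open: the mouth is the plane x = -42 of its frame, and -x points out of it. Foot flanges, 4 high, stick out to y = +-66. It stands directly on the bench and has no floor.
- stop_bar: Fixed stop, 60 to 64 before the guard's mouth: aluminium bar 12 thick (x) x 80 long (y) x 12 high, origin under its centre. On its guard side (+x) a steel face plate, 4 thick x 72 x 11, is clamped rigid and parallel, 0 to 10 off the bar: its face lies at an unreported x from 10 to 20 and must be found by feel. The bracket is drawn along -x against it. Turned up to 0.04 rad to the guard.
- bracket: Loose plain steel angle bracket, 0.18 to 0.35 kg: flat foot 44 long (x) x 36 wide (y) x 8 thick, lying on the bench under the guard, with an upright flange 6 thick and 26 high across its rear (+x) end. Origin: centre of the foot's underside. The front edge at x = -22 is the one to seat against the bar. Its eye starts 19 to 36 inside the mouth. Dragging it on the bench takes about 1 to 3 N.
- eye (a point): Centre of the bracket's eye at the top of its foot: a round through hole 18 in diameter, 14 behind the bracket's front edge. Axes as the bracket's.
- nose (a point): Middle of the bracket's front edge, 4 above its underside. Axes as the bracket's.
- hook: Loose hooked rod, 0.2 kg, standing on the bench on its handle. Handle: black block 50 long (x) x 22 wide (y) x 46 high with a flat underside; origin: centre of that underside. Take it from above across its width. From the handle's front a steel rod 7 in diameter runs along +x, axis 30 above the underside, to x = 145 and there bends straight down, ending 1.5 above the level of the underside.
- hook_tip (a point): Lower end of the hook's tip (7 in diameter, rounded), at x = 145, y = 0, z = 1.5 of the hook's frame. Axes as the hook's.
- spare_roller_2: Bystander: small roller lying flat, 37 diameter x 14 high. Leave it.
- side_cutters: Bystander: side cutters with two handles lying flat, 50 x 118 x 14. Leave them.
- marker_black: Bystander: marker pen lying flat, 16 x 119 x 17. Leave it.
- tally_counter: Bystander: hand tally counter, 52 x 64 x 23. Leave it.

How it is judged:
By the outcome, as a careful person would: the job done as asked, in the order asked, and still so for the second after the job is handed in, with the robot touching nothing.
It also fails if it takes over 64 s, if anything falls off the work surface, if the arm or the gripper's body presses on something with over 40 N, if the wrist force passes 120 N, or if a joint passes its speed limit or range.

ROBOT

A 7-joint arm with a two-finger parallel gripper is mounted at the origin on a cart in front of the work surface, level with it; the furniture and walls round the work are solid. World frame = base frame: x ahead of the robot, y to its left, z up, the work surface at z = 0. Lengths are in m, angles in rad, forces in N, time in s.
With the tool pointing down it reaches from about 0.4 to 0.85 m from the base axis. Payload 4.5 kg.
Tool frame: the origin (TCP) lies midway between the tips of the shut fingers; the grasp point (between the pads) lies 19 mm behind it; z points along the fingers, x is the direction in which the jaws open and shut, and the axes are right-handed (so a half turn about z gives the same grasp; the last joint's range is limited). The gripper opens to 88 mm and grips with 3 to 60 N. Pads are 18 mm wide; open, the fingers measure 123 mm over their backs; the gripper's body (75 mm by 187 mm) begins 45 mm behind the grasp point.
Start: joints at [1.212, 0.689, -0.195, 1.565, 0.157, 0.902, -0.215], TCP at [0.239, -0.577, 0.239] pointing down, gripper open.
Joint ranges: [-3.01, 3.01], [-0.46, 2.08], [-1.47, 1.51], [0.13, 2.56], [-1, 4.14], [0.04, 2.09], [-2.66, 2.66]. Speed limits (rad/s): [2.57, 2.57, 3.14, 3.14, 3.14, 3.14, 3.14].

INTERFACE

Orientations are given as a unit quaternion [x, y, z, w].
In Python, from plant import r gives the robot as it stands. The module is installed in compiled form; this text tells all that it offers.
- The arm moves only by the tool play_rows, never from a script. Its argument "increments" is a list of rows, each a list of 7 numbers: the opening, from 0 (shut) to 1 (fully open), then the shift along the tool's x, y, z in mm, then the turn, a rotation vector about the tool's x, y, z in rad. In form: [[hand, dx, dy, dz, wx, wy, wz], ...]. A call has exactly 8 rows; each row shifts and turns the pose as measured when the row begins, along the tool's axes as they then stand; what a row does not reach is not made up. A row lasts 1/8 s, in which the tool goes at most 62.5 mm and 10.7 degrees, less where a joint would pass 70% of its speed; a pose out of reach is approached as far as the arm can. A call is refused whole if a number of a shift passes 62.5 or a number of a turn 0.188, either way. A call with a gripper value outside its range is refused whole. The fingers move at their own pace and stop on an object; "grip_force" is the grip in N (left out, the last holds). Time passes only in rows, so rows that do not move let the fingers close, or fill a call up. It gives the time, the measured TCP pose, the force and the opening at its end, in the units of the state.
- r.get_state(): the state, without advancing time (a new reading comes with each control period).
- r.snapshot(name): name is "scene" or "top" or "wrist"; returns the picture (420x560x3 uint8, red, green, blue); there is no depth.
- r.get_calibration(name): a dict with "fx", "fy", "cx", "cy" (pixels), "R" (3x3) and "t" (3): a world point X has camera coordinates R X + t. Camera axes: x right, y down, z forward; pixel columns grow to the right and rows downward; lengths in m; the calibration is good to about 2 mm. A picture is of the moment at which its call begins: read the wrist's pose just before it. get_calibration takes no time and is no camera call; for the wrist camera it gives the pose at the moment of the call.
- r.finish_job(): hands the job in, once; it reports no verdict.
The state is a dict: "clock": time; "q": joint angles; "qd": joint speeds; "joint_torque": joint torques, N m; "tool_pos": TCP position; "eef_rot": TCP orientation; "contact_force": force on the tool from outside, world axes, zero at the start; "moment": the same for the moment, N m; "opening": opening from 0.0 (shut) to 1.0 (fully open).
Only numpy, scipy, OpenCV 4.12 (cv2) and the standard library are available. Lean on these libraries where they do the work, as an engineer would, in place of code of your own. Each camera call takes 0.05 s, during which the arm holds its last target.

## Working session

There is one attempt and no reset: what is moved stays moved. The work goes in short steps, Python scripts to look and compute and a tool call to move; the robot and the scene stay as the last step left them, time stands still between calls to the robot, and variables do not carry over. Pictures are saved under pics/ and viewed, and the job is handed in when it is done.

Besides the shell and the picture viewer there is one more tool, called after "Call:" in YAML: its name, and indented under it one key for each argument. play_rows: Moves the arm, as the interface text tells. Its arguments: {"type":"object","properties":{"increments":{"type":"array"},"grip_force":{"type":"number"}},"required":["increments"]}

```bash
mkdir -p pics; ls
python3 - <<'E'
from plant import r
import cv2
for n in ["scene","top"]:
    cv2.imwrite(f"pics/{n}0.png",r.snapshot(n)[:,:,::-1])
    c=r.get_calibration(n);print(n,c)
s=r.get_state();print(s)
E
```

```text
pics
scene {'fx': 495.303843528463, 'fy': 495.303843528463, 'cx': 285.8419988731994, 'cy': 206.0303426147489, 'R': array([[-0.75962199, -0.65016416,  0.01615563],
       [-0.49899775,  0.56671493, -0.65561836],
       [ 0.41710392, -0.50608375, -0.75491957]]), 't': array([0.607486  , 0.12248568, 0.85099767])}
top {'fx': 484.339543198881, 'fy': 484.339543198881, 'cx': 279.15539013490013, 'cy': 209.55428443538645, 'R': array([[-0.02061677, -0.99924806,  0.03283681],
       [-0.99515519,  0.01735221, -0.09677322],
       [ 0.09613066, -0.03467287, -0.99476464]]), 't': array([0.29659699, 0.51239035, 0.85223599])}
{'clock': 0.1, 'q': array([ 1.21182753,  0.68989295, -0.19454184,  1.56617305,  0.1572986 ,
        0.90248418, -0.21511614]), 'qd': array([-0.00090788, -0.000501  , -0.00263164, -0.00240046,  0.00052647,
        0.000562  , -0.00106557]), 'joint_torque': array([-3.35098666e-03, -5.28497994e+01, -1.27171163e+00, -1.53837937e+01,
       -5.26500097e-02,  2.02100302e-03,  6.73035993e-05]), 'tool_pos': array([ 0.23898889, -0.57693086,  0.23801309]), 'eef_rot': array([ 8.31507570e-01, -5.55512869e-01, -6.76449219e-04, -3.94617371e-04]), 'contact_force': array([-0.03209292,  0.12932017, -0.57953829]), 'moment': array([ 0.01201673, -0.04362945,  0.01530873]), 'opening': 0.9951114977090624}
```

View pics/scene0.png

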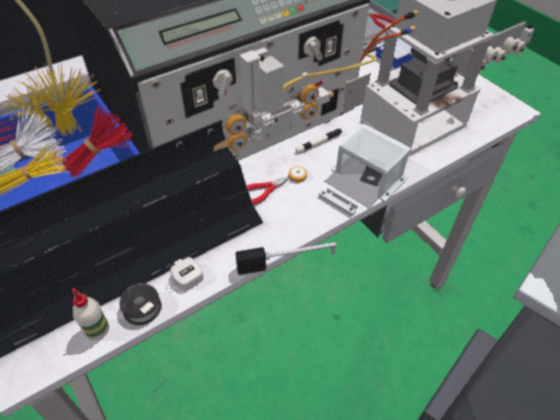

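View pics/top0.png

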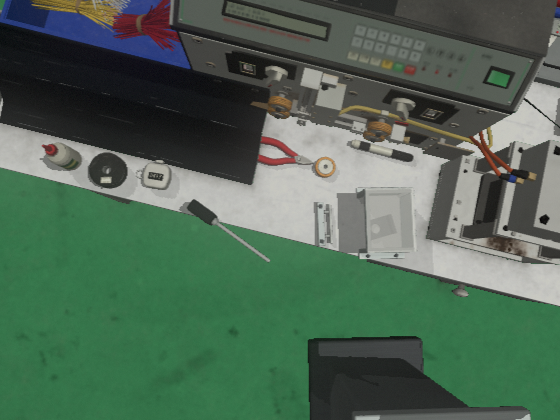

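Run:
```python
import cv2
a=cv2.imread("pics/top0.png")
cv2.imwrite("pics/top0a.png",cv2.resize(a[170:280,290:440],None,fx=5,fy=5,interpolation=cv2.INTER_CUBIC))
cv2.imwrite("pics/top0b.png",cv2.resize(a[180:280,170:290],None,fx=6,fy=6,interpolation=cv2.INTER_CUBIC))
a=cv2.imread("pics/scene0.png")
cv2.imwrite("pics/sc0a.png",cv2.resize(a[115:225,300:430],None,fx=5,fy=5,interpolation=cv2.INTER_CUBIC))
```

```text
(no output)
```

View pics/top0a.png

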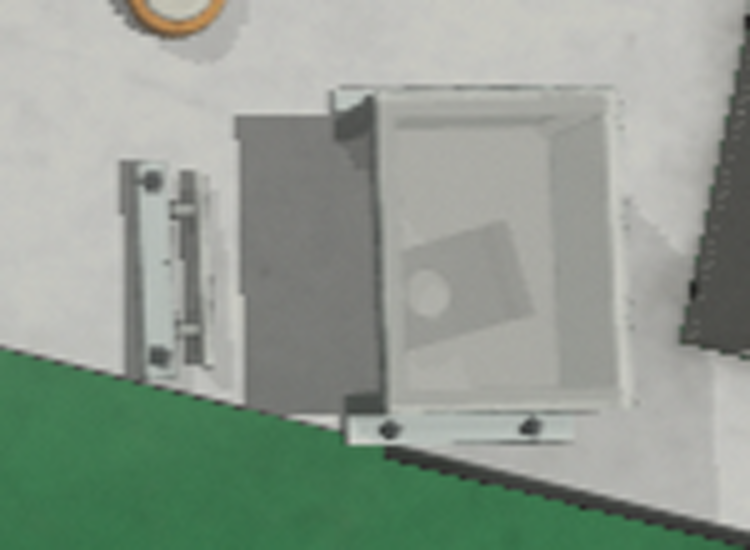

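View pics/top0b.png

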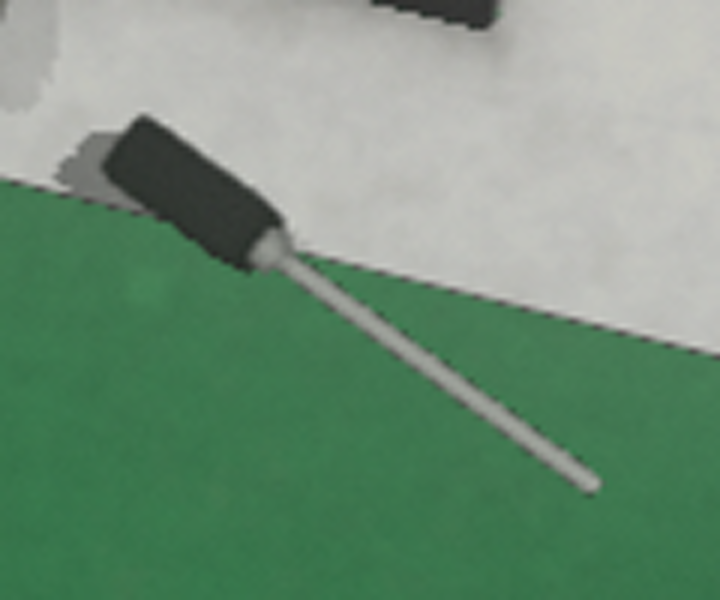

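View pics/sc0a.png

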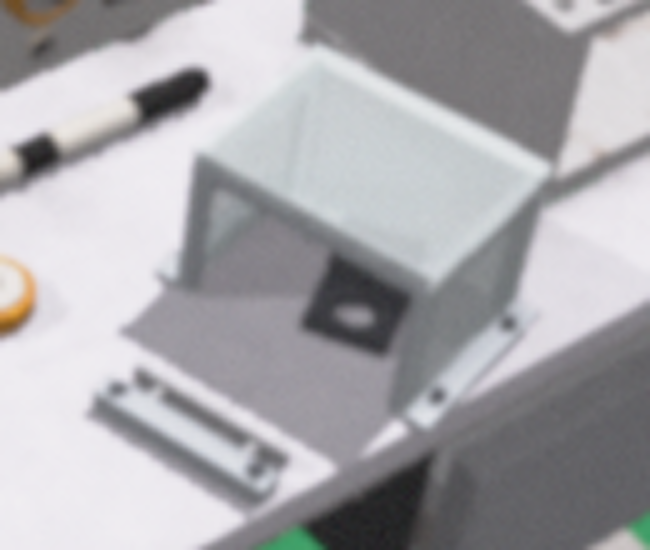

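```bash
cat > h.py <<'E'
import numpy as np
from plant import r
def ray(c,px):
    d=c['R'].T@np.array([(px[0]-c['cx'])/c['fx'],(px[1]-c['cy'])/c['fy'],1.]); return -c['R'].T@c['t'],d
def plane(c,px,z):
    o,d=ray(c,px); return o+d*(z-o[2])/d[2]
def proj(c,X):
    p=c['R']@np.asarray(X)+c['t']; return np.array([c['fx']*p[0]/p[2]+c['cx'],c['fy']*p[1]/p[2]+c['cy']])
def tri(c1,p1,c2,p2):
    o1,d1=ray(c1,p1);o2,d2=ray(c2,p2)
    A=np.stack([d1,-d2],1);s=np.linalg.lstsq(A,o2-o1,rcond=None)[0]
    a=o1+s[0]*d1;b=o2+s[1]*d2;return (a+b)/2,np.linalg.norm(a-b)
def crop(U,V,ox,oy,f): return ((U+.5)/f-.5+ox,(V+.5)/f-.5+oy)
E
python3 - <<'E'
from h import *
np.set_printoptions(precision=4,suppress=True)
T=r.get_calibration("top");S=r.get_calibration("scene")
A=lambda U,V:crop(U,V,290,170,5)
B=lambda U,V:crop(U,V,170,180,6)
Sc=lambda U,V:crop(U,V,300,115,5)
print("camC",-T['R'].T@T['t'],-S['R'].T@S['t'])
for n,p,z in [("barTL",(137,163),.012),("barTR",(168,163),.012),("barBR",(180,375),.012),("barBL",(147,380),.012),
 ("plateT",(210,180),.011),("plateB",(213,365),.011),
 ("roofTL",(378,95),.076),("roofTR",(612,92),.076),("roofBR",(628,403),.076),("roofBL",(385,410),.076),
 ("flangeL",(333,90),.004),("ffBL",(347,443),.004),("ffBR",(575,440),.004),
 ("eye",(430,292),.008),("rear1",(510,220),.017),("rear2",(535,315),.017)]:
    print(n,plane(T,A(*p),z))
for n,p,z in [("eyeS",(355,317),.008),("f1",(303,322),.008),("f2",(385,353),.008),("ffS",(412,418),.004)]:
    print(n,plane(S,Sc(*p),z))
print("eye tri",tri(T,A(430,292),S,Sc(355,317)))
for n,p,z in [("h1",(142,115),.046),("h2",(105,160),.046),("h3",(250,270),.046),("h4",(285,220),.046),("rodend",(592,487),.03),("rodst",(285,255),.03)]:
    print(n,plane(T,B(*p),z))
for n,p in [("edge1",(100,152)),("edge2",(245,226)),("edge3",(300,242)),("edge4",(450,287)),("cutter",(262,162)),("cutter tip",(312,160)),("roller",(324,167)),("tally",(155,175)),("belt corner",(252,184))]:
    print(n,plane(T,p,0))
E
```

```text
camC [0.4341 0.317  0.8876] [0.1676 0.7562 0.7129]
barTL [0.531  0.2171 0.012 ]
barTR [0.5308 0.2058 0.012 ]
barBR [0.4535 0.2037 0.012 ]
barBL [0.4519 0.2157 0.012 ]
plateT [0.5244 0.1905 0.011 ]
plateB [0.4569 0.1915 0.011 ]
roofTL [0.5458 0.1415 0.076 ]
roofTR [0.5455 0.0611 0.076 ]
roofBR [0.4397 0.0606 0.076 ]
roofBL [0.439  0.1432 0.076 ]
flangeL [0.5578 0.1427 0.004 ]
ffBL [0.4277 0.1422 0.004 ]
ffBR [0.4271 0.0582 0.004 ]
eye [0.4821 0.1104 0.008 ]
rear1 [0.5073 0.0822 0.017 ]
rear2 [0.4725 0.0745 0.017 ]
eyeS [0.4785 0.116  0.008 ]
f1 [0.4925 0.132  0.008 ]
f2 [0.4585 0.1246 0.008 ]
ffS [0.433  0.1431 0.004 ]
eye tri (array([ 0.4824,  0.1083, -0.0006]), np.float64(0.00032216915209096214))
h1 [0.5369 0.4369 0.046 ]
h2 [0.524  0.4476 0.046 ]
h3 [0.4913 0.406  0.046 ]
h4 [0.5056 0.3958 0.046 ]
rodend [0.4268 0.3082 0.03  ]
rodst [0.4966 0.3974 0.03  ]
edge1 [0.6321 0.6139 0.    ]
edge2 [0.4907 0.3493 0.    ]
edge3 [0.4595 0.2491 0.    ]
edge4 [ 0.3716 -0.0246  0.    ]
cutter [0.6092 0.3161 0.    ]
cutter tip [0.6116 0.2229 0.    ]
roller [0.5981 0.2008 0.    ]
tally [0.5877 0.5132 0.    ]
belt corner [0.5682 0.3353 0.    ]
```

```bash
cat >> h.py <<'E'
from scipy.spatial.transform import Rotation as Ro
def plan(pos=None,yaw=None,n=8,st=None):
    """level tool: total shift to pos with tool x at yaw(world), constant-per-row list (tool axes)"""
    s=st or r.get_state();p=s['tool_pos'];R0=Ro.from_quat(s['eef_rot'])
    y=np.radians(yaw) if yaw is not None else np.arctan2(R0.as_matrix()[1,0],R0.as_matrix()[0,0])
    c,si=np.cos(y),np.sin(y)
    R1=Ro.from_matrix(np.array([[c,si,0],[si,-c,0],[0,0,-1.]]))
    dv=(R0.inv()*R1).as_rotvec()
    d=(np.asarray(pos)-p) if pos is not None else np.zeros(3)
    rows=[]
    for k in range(n):
        Rk=R0*Ro.from_rotvec(dv*k/n)
        rows.append(np.r_[Rk.inv().apply(d/n)*1000,dv/n])
    print(np.array2string(np.array(rows),precision=3,suppress_small=True,separator=','))
def st():
    s=r.get_state();m=Ro.from_quat(s['eef_rot']).as_matrix()
    print('t',round(s['clock'],2),'p',np.round(s['tool_pos'],4),'yaw',round(np.degrees(np.arctan2(m[1,0],m[0,0])),2),'z',np.round(m[:,2],3),'F',np.round(s['contact_force'],2),'M',np.round(s['moment'],2),'op',round(s['opening'],3),'q',np.round(s['q'],2));return s
E
python3 - <<'E'
from h import *
import cv2
st()
cv2.imwrite("pics/w0.png",r.snapshot("wrist")[:,:,::-1])
print(r.get_calibration("wrist"))
T=r.get_calibration("top")
for z in (.1,.2,.3):print(plane(T,(430,240),z),plane(T,(480,258),z),plane(T,(500,235),z))
plan((.24,-.50,.42),-67.5,4)
E
```

```text
t 0.1 p [ 0.239  -0.5769  0.238 ] yaw -67.49 z [-0.001  0.001 -1.   ] F [-0.03  0.13 -0.58] M [ 0.01 -0.04  0.02] op 0.995 q [ 1.21  0.69 -0.19  1.57  0.16  0.9  -0.22]
{'fx': 290.43369560361504, 'fy': 290.43369560361504, 'cx': 279.5714991087751, 'cy': 205.61016778878061, 'R': array([[ 0.38202531, -0.9241511 , -0.00118737],
       [-0.88805466, -0.36745875,  0.27628424],
       [-0.25576469, -0.10449313, -0.96107524]]), 't': array([-0.62491323, -0.03856476,  0.38910374])}
[0.45568629 0.04289605 0.1       ] [ 0.42459096 -0.03853388  0.1       ] [ 0.46164506 -0.07433957  0.1       ]
[0.45294518 0.07770167 0.2       ] [0.42579786 0.00661047 0.2       ] [ 0.4581474  -0.02464916  0.2       ]
[0.45020408 0.1125073  0.3       ] [0.42700477 0.05175482 0.3       ] [0.45464974 0.02504125 0.3       ]
[[-17.751, -7.589,-45.448,  0.   ,  0.   ,  0.   ],
 [-17.736, -7.589,-45.454,  0.   ,  0.   ,  0.   ],
 [-17.721, -7.589,-45.46 ,  0.   ,  0.   ,  0.   ],
 [-17.706, -7.589,-45.466,  0.   ,  0.   ,  0.   ]]
```

View pics/w0.png

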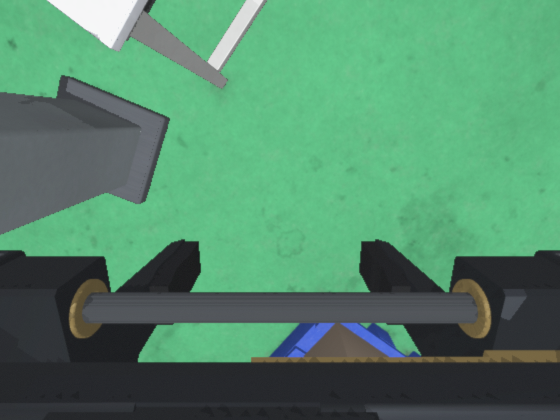

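Run:
```python
from h import *
W=r.get_calibration("wrist");s=st();C=-W['R'].T@W['t'];m=Ro.from_quat(s['eef_rot'])
print("cam in tool",m.inv().apply(C-s['tool_pos']), m.inv().apply(W['R'][2]))
plan((.34,-.30,.40),-67.5,8)
```

```text
t 0.15 p [ 0.239  -0.577   0.2381] yaw -67.49 z [-0.001  0.001 -1.   ] F [-0.71  0.23 -0.07] M [-0.02  0.01  0.  ] op 0.999 q [ 1.21  0.69 -0.19  1.57  0.16  0.9  -0.22]
cam in tool [ 0.00068876 -0.06995184 -0.14576273] [-1.00047194e-04  2.76213469e-01  9.61096306e-01]
[[-27.182,-24.914,-20.201,  0.   ,  0.   ,  0.   ],
 [-27.179,-24.913,-20.206,  0.   ,  0.   ,  0.   ],
 [-27.176,-24.913,-20.21 ,  0.   ,  0.   ,  0.   ],
 [-27.173,-24.912,-20.214,  0.   ,  0.   ,  0.   ],
 [-27.17 ,-24.912,-20.218,  0.   ,  0.   ,  0.   ],
 [-27.167,-24.911,-20.223,  0.   ,  0.   ,  0.   ],
 [-27.165,-24.911,-20.227,  0.   ,  0.   ,  0.   ],
 [-27.162,-24.911,-20.231,  0.   ,  0.   ,  0.   ]]
```

Call:
play_rows:
  increments:
    - [1, 0, 0, -50, 0, 0, 0]
    - [1, -10, -10, -50, 0, 0, 0]
    - [1, -35, -32, -30, 0, 0, 0]
    - [1, -35, -32, -15, 0, 0, 0]
    - [1, -35, -32, -10, 0, 0, 0]
    - [1, -35, -32, 0, 0, 0, 0]
    - [1, -35, -32, 0, 0, 0, 0]
    - [1, -35, -32, 0, 0, 0, 0]

```text
clock: 1.15
tool_pos: [0.3427, -0.2909, 0.3963]
eef_rot: [0.829, -0.559, -0.002, -0.001]
contact_force: [-0.9, -0.0, 0.7]
opening: 1.0
```

Run:
```python
from h import *
st();plan((.37,.05,.38),-37,8);plan((.38,.05,.38),-0,16)
```

```text
t 1.15 p [ 0.3427 -0.2909  0.3963] yaw -67.91 z [-0.002  0.004 -1.   ] F [-0.93 -0.02  0.75] M [ 0.   -0.01 -0.01] op 1.0 q [ 0.82  0.28 -0.29  1.81  0.09  1.08 -0.69]
[[-38.193,-19.186,  2.21 , -0.   ,  0.001, -0.067],
 [-36.814,-21.717,  2.186, -0.   ,  0.001, -0.067],
 [-35.268,-24.149,  2.162, -0.   ,  0.001, -0.067],
 [-33.562,-26.471,  2.138, -0.   ,  0.001, -0.067],
 [-31.703,-28.673,  2.115, -0.   ,  0.001, -0.067],
 [-29.7  ,-30.744,  2.093, -0.   ,  0.001, -0.067],
 [-27.562,-32.676,  2.072, -0.   ,  0.001, -0.067],
 [-25.298,-34.46 ,  2.052, -0.   ,  0.001, -0.067]]
[[-18.861,-10.172,  1.104, -0.   ,  0.   , -0.074],
 [-18.057,-11.541,  1.097, -0.   ,  0.   , -0.074],
 [-17.154,-12.846,  1.091, -0.   ,  0.   , -0.074],
 [-16.156,-14.08 ,  1.084, -0.   ,  0.   , -0.074],
 [-15.07 ,-15.237,  1.077, -0.   ,  0.   , -0.074],
 [-13.901,-16.311,  1.071, -0.   ,  0.   , -0.074],
 [-12.656,-17.296,  1.065, -0.   ,  0.   , -0.074],
 [-11.341,-18.185,  1.059, -0.   ,  0.   , -0.074],
 [ -9.965,-18.975,  1.053, -0.   ,  0.   , -0.074],
 [ -8.533,-19.66 ,  1.047, -0.   ,  0.   , -0.074],
 [ -7.055,-20.238,  1.042, -0.   ,  0.   , -0.074],
 [ -5.538,-20.705,  1.037, -0.   ,  0.   , -0.074],
 [ -3.991,-21.058,  1.032, -0.   ,  0.   , -0.074],
 [ -2.421,-21.296,  1.027, -0.   ,  0.   , -0.074],
 [ -0.839,-21.417,  1.023, -0.   ,  0.   , -0.074],
 [  0.748,-21.421,  1.02 , -0.   ,  0.   , -0.074]]
```

Use yaw −37 for the transit, then 0 for the look.

Call:
play_rows:
  increments:
    - [1, -38, -19, 2, 0, 0, -0.067]
    - [1, -37, -22, 2, 0, 0, -0.067]
    - [1, -35, -24, 2, 0, 0, -0.067]
    - [1, -34, -26, 2, 0, 0, -0.067]
    - [1, -32, -29, 2, 0, 0, -0.067]
    - [1, -30, -31, 2, 0, 0, -0.067]
    - [1, -28, -33, 2, 0, 0, -0.067]
    - [1, -25, -34, 2, 0, 0, -0.067]

```text
clock: 2.15
tool_pos: [0.3661, 0.0628, 0.3811]
eef_rot: [0.951, -0.31, -0.001, -0.001]
contact_force: [0.6, 0.9, -0.5]
opening: 1.0
```

Run:
```python
from h import *
st();plan((.465,.13,.20),0,8)
```

```text
t 2.15 p [0.3661 0.0628 0.3811] yaw -36.12 z [-0.001  0.003 -1.   ] F [ 0.57  0.89 -0.51] M [-0.04 -0.04 -0.02] op 1.0 q [ 0.24  0.19 -0.64  2.01  0.13  0.99 -1.1 ]
[[  5.084,-14.027, 22.662, -0.   ,  0.   , -0.079],
 [  6.169,-13.591, 22.659, -0.   ,  0.   , -0.079],
 [  7.216,-13.071, 22.655, -0.   ,  0.   , -0.079],
 [  8.218,-12.47 , 22.652, -0.   ,  0.   , -0.079],
 [  9.171,-11.793, 22.65 , -0.   ,  0.   , -0.079],
 [ 10.067,-11.042, 22.647, -0.   ,  0.   , -0.079],
 [ 10.901,-10.223, 22.646, -0.   ,  0.   , -0.079],
 [ 11.668, -9.341, 22.644, -0.   ,  0.   , -0.079]]
```

Call:
play_rows:
  increments:
    - [1, 5, -14, 23, 0, 0, -0.079]
    - [1, 6, -14, 23, 0, 0, -0.079]
    - [1, 7, -13, 23, 0, 0, -0.079]
    - [1, 8, -12, 23, 0, 0, -0.079]
    - [1, 9, -12, 23, 0, 0, -0.079]
    - [1, 10, -11, 23, 0, 0, -0.079]
    - [1, 11, -10, 23, 0, 0, -0.079]
    - [1, 12, -9, 23, 0, 0, -0.079]

```text
clock: 3.15
tool_pos: [0.4667, 0.1369, 0.1927]
eef_rot: [1.0, 0.015, 0.001, -0.002]
contact_force: [0.1, -0.3, 0.6]
opening: 0.999
```

Run:
```python
from h import *
import cv2
st();W=r.get_calibration("wrist")
np.savez("w1.npz",**W)
im=r.snapshot("wrist")[:,:,::-1];cv2.imwrite("pics/w1.png",im)
cv2.imwrite("pics/w1a.png",cv2.resize(im[0:280,130:430],None,fx=2.6,fy=2.1,interpolation=cv2.INTER_CUBIC))
print(-W['R'].T@W['t'])
for n,X in [('eye',(.481,.111,.008))]: print(n,proj(W,X))
```

```text
t 3.15 p [0.4667 0.1369 0.1927] yaw 1.67 z [ 0.003  0.003 -1.   ] F [ 0.1  -0.29  0.58] M [-0.03 -0.08  0.05] op 0.999 q [ 0.01  0.64 -0.62  2.01  0.59  0.66 -0.97]
[0.46370739 0.20618698 0.33875458]
eye [291.31701434 207.1938364 ]
```

View pics/w1.png

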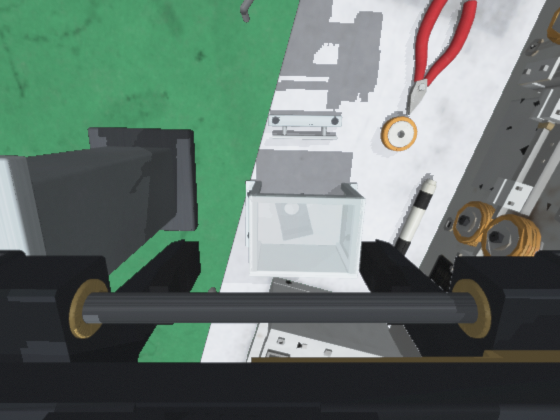

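Run:
```python
import cv2
im=cv2.imread("pics/w1.png")
a=cv2.resize(im[98:238,240:370],None,fx=4,fy=4,interpolation=cv2.INTER_CUBIC)
a=cv2.convertScaleAbs(a,alpha=2.2,beta=-250)
cv2.imwrite("pics/w1b.png",a)
```

```text
(no output)
```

View pics/w1b.png

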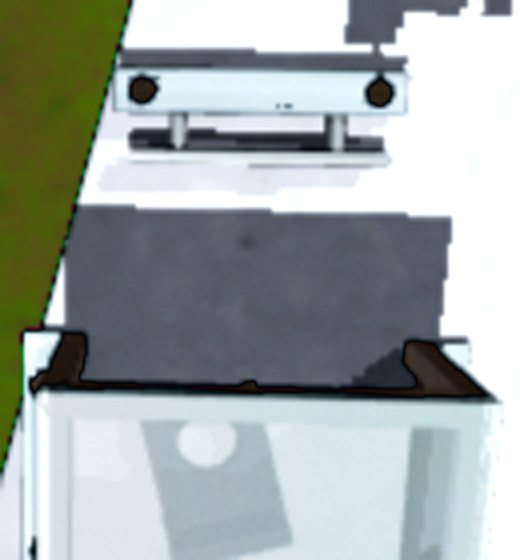

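Run:
```python
from h import *
np.set_printoptions(precision=4,suppress=True)
W=dict(np.load("w1.npz"));T=r.get_calibration("top");S=r.get_calibration("scene")
D=lambda U,V:crop(U,V,240,98,4)
for n,p,z in [("eye",(207,438),.004),("fl",(145,425),.008),("fr",(262,430),.008),("rl",(168,522),.026),("rr",(285,510),.026),("rl2",(178,555),.026),("rr2",(292,540),.026),
 ("barL",(115,68),.012),("barR",(405,72),.012),("barL2",(115,110),.012),("barR2",(405,114),.012),("plL",(130,160),.011),("plR",(388,164),.011),("roofL",(28,400),.076),("roofR",(497,402),.076),("flL",(25,332),.004),("flR",(468,342),.004)]:
    print(n,plane(W,D(*p),z))
A=lambda U,V:crop(U,V,290,170,5)
Sc=lambda U,V:crop(U,V,300,115,5)
print(tri(W,D(207,438),T,A(430,292)),tri(W,D(207,438),S,Sc(355,317)))
```

```text
eye [0.4813 0.1099 0.004 ]
fl [0.4626 0.1146 0.008 ]
fr [0.4972 0.114  0.008 ]
rl [0.4699 0.091  0.026 ]
rr [0.5032 0.0955 0.026 ]
rl2 [0.4731 0.0809 0.026 ]
rr2 [0.5057 0.0864 0.026 ]
barL [0.4521 0.2149 0.012 ]
barR [0.53   0.2161 0.012 ]
barL2 [0.4523 0.204  0.012 ]
barR2 [0.531  0.2052 0.012 ]
plL [0.4566 0.1909 0.011 ]
plR [0.5276 0.1918 0.011 ]
roofL [0.4354 0.1387 0.076 ]
roofR [0.5449 0.1413 0.076 ]
flL [0.4268 0.1407 0.004 ]
flR [0.5566 0.1413 0.004 ]
(array([ 0.4822,  0.1077, -0.0035]), np.float64(0.0010530601217686808)) (array([0.4816, 0.1091, 0.0005]), np.float64(0.00044722028425248816))
```

Run:
```python
from h import *
import cv2
np.set_printoptions(precision=4,suppress=True)
T=r.get_calibration("top");S=r.get_calibration("scene")
print(tri(T,(252,184),S,(262,220)),tri(T,(268,100),S,(232,158)))
a=cv2.imread("pics/top0.png");b=cv2.imread("pics/scene0.png")
o=cv2.hconcat([cv2.resize(a[80:230,170:300],(390,450),interpolation=cv2.INTER_CUBIC),cv2.resize(b[130:280,180:310],(390,450),interpolation=cv2.INTER_CUBIC)])
cv2.imwrite("pics/cmp.png",cv2.convertScaleAbs(o,alpha=1.5,beta=30))
```

```text
(array([0.5686, 0.336 , 0.0048]), np.float64(0.0025842033629444143)) (array([0.6974, 0.2974, 0.0583]), np.float64(0.024095524270203065))
```

View pics/cmp.png

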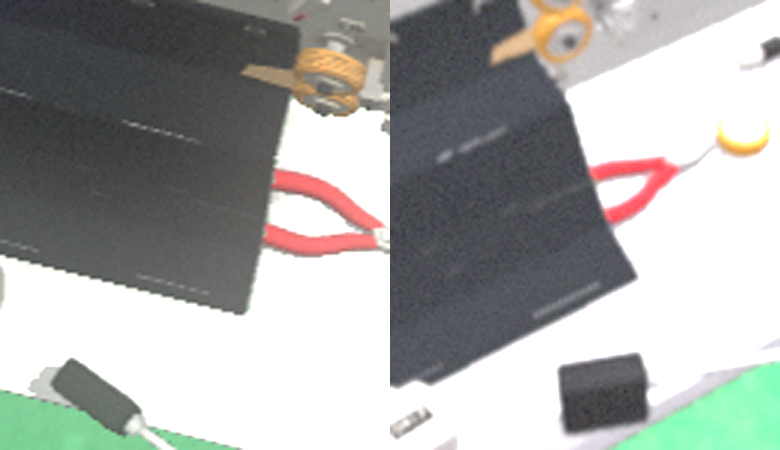

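Run:
```python
from h import *
plan((.5145,.4215,.17),-37.7,8)
```

```text
[[  7.04 ,-35.262,  2.712, -0.001,  0.   ,  0.086],
 [  3.978,-35.738,  2.693, -0.001,  0.   ,  0.086],
 [  0.886,-35.949,  2.674, -0.001,  0.   ,  0.086],
 [ -2.213,-35.894,  2.654, -0.001,  0.   ,  0.086],
 [ -5.295,-35.571,  2.635, -0.001,  0.   ,  0.086],
 [ -8.338,-34.985,  2.615, -0.001,  0.   ,  0.086],
 [-11.32 ,-34.138,  2.595, -0.001,  0.   ,  0.086],
 [-14.217,-33.038,  2.576, -0.001,  0.   ,  0.086]]
```

Call:
play_rows:
  increments:
    - [1, 7, -35, 2.5, 0, 0, 0.086]
    - [1, 4, -36, 2.5, 0, 0, 0.086]
    - [1, 1, -36, 2.5, 0, 0, 0.086]
    - [1, -2, -36, 2.5, 0, 0, 0.086]
    - [1, -5, -35.5, 2.5, 0, 0, 0.086]
    - [1, -8, -35, 2.5, 0, 0, 0.086]
    - [1, -11, -34, 2.5, 0, 0, 0.086]
    - [1, -14, -33, 2.5, 0, 0, 0.086]

```text
clock: 4.2
tool_pos: [0.5202, 0.4214, 0.1709]
eef_rot: [0.94, -0.341, -0.002, 0.002]
contact_force: [0.3, -0.4, 0.1]
opening: 1.001
```

Run:
```python
from h import *
import cv2
st();W=r.get_calibration("wrist");np.savez("w2.npz",**W)
im=r.snapshot("wrist")[:,:,::-1];cv2.imwrite("pics/w2.png",im)
plan((.5145,.4215,.17),-37.7,2)
```

```text
t 4.2 p [0.5202 0.4214 0.1709] yaw -39.86 z [-0.006 -0.001 -1.   ] F [ 0.29 -0.35  0.09] M [ 0.05 -0.05 -0.05] op 1.001 q [-0.56  0.85 -0.38  1.47  0.35  0.9  -1.74]
[[ 0.331, 4.05 , 0.43 ,-0.001, 0.004,-0.018],
 [ 0.257, 4.055, 0.433,-0.001, 0.004,-0.018]]
```

View pics/w2.png

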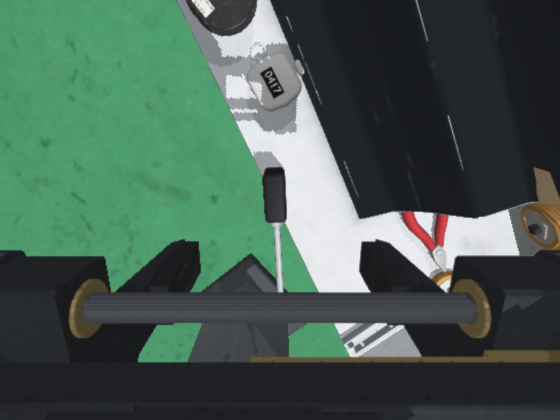

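Run:
```python
from h import *
import cv2
im=cv2.imread("pics/w2.png")
a=cv2.resize(im[155:300,240:310],None,fx=4,fy=4,interpolation=cv2.INTER_CUBIC)
cv2.imwrite("pics/w2a.png",cv2.convertScaleAbs(a,alpha=2,beta=20))
```

```text
(no output)
```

View pics/w2a.png

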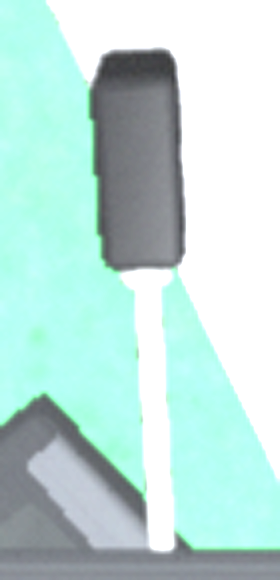

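Run:
```python
from h import *
np.set_printoptions(precision=4,suppress=True)
W=dict(np.load("w2.npz"));E=lambda U,V:crop(U,V,240,155,4)
P=[plane(W,E(*p),.046) for p in [(95,85),(178,81),(184,264),(104,266)]]
for p in P:print(p)
P=np.array(P);b=(P[0]+P[1])/2;f=(P[2]+P[3])/2
print('len',np.linalg.norm(b-f),'wid',np.linalg.norm(P[0]-P[1]),np.linalg.norm(P[2]-P[3]),'ctr',P.mean(0),'yaw',np.degrees(np.arctan2(*(f-b)[[1,0]])))
q=[plane(W,E(*p),.030) for p in [(147,290),(160,540)]];print(q,np.degrees(np.arctan2(*(q[1]-q[0])[[1,0]])))
```

```text
[0.5214 0.4472 0.046 ]
[0.537  0.4354 0.046 ]
[0.5091 0.3994 0.046 ]
[0.4936 0.4116 0.046 ]
len 0.045334750647203714 wid 0.019557877187729143 0.019707549705187268 ctr [0.5152 0.4234 0.046 ] yaw -127.89336831788265
[array([0.4936, 0.3956, 0.03  ]), array([0.4483, 0.3361, 0.03  ])] -127.28926531466244
```

Run:
```python
from h import *
plan((.515,.4222,.06),-37.6,5)
```

```text
[[ 0.292, 1.469,22.172,-0.   , 0.002,-0.008],
 [ 0.246, 1.466,22.172,-0.   , 0.002,-0.008],
 [ 0.201, 1.463,22.173,-0.   , 0.002,-0.008],
 [ 0.155, 1.46 ,22.174,-0.   , 0.002,-0.008],
 [ 0.109, 1.456,22.174,-0.   , 0.002,-0.008]]
```

Call:
play_rows:
  increments:
    - [1, 0.3, 1.5, 25, 0, 0.002, -0.008]
    - [1, 0.3, 1.5, 25, 0, 0.002, -0.008]
    - [1, 0.2, 1.5, 25, 0, 0.002, -0.008]
    - [1, 0.2, 1.5, 22, 0, 0.002, -0.008]
    - [1, 0.1, 1.5, 15, 0, 0, -0.008]
    - [1, 0, 0, 5, 0, 0, 0]
    - [1, 0, 0, 0, 0, 0, 0]
    - [1, 0, 0, 0, 0, 0, 0]

```text
clock: 5.25
tool_pos: [0.5144, 0.4236, 0.0543]
eef_rot: [0.947, -0.322, -0.0, -0.003]
contact_force: [0.2, -0.3, -0.1]
opening: 1.002
```

Run:
```python
from h import *
st()
plan((.515,.4222,.012),-37.6,4)
```

```text
t 5.25 p [0.5144 0.4236 0.0543] yaw -37.58 z [ 0.001  0.005 -1.   ] F [ 0.16 -0.29 -0.06] M [-0.03  0.04 -0.05] op 1.002 q [-0.59  0.99 -0.32  1.55  0.44  0.67 -1.78]
[[ 0.363, 0.244,10.57 ,-0.001, 0.001, 0.   ],
 [ 0.357, 0.232,10.571,-0.001, 0.001, 0.   ],
 [ 0.352, 0.219,10.571,-0.001, 0.001, 0.   ],
 [ 0.346, 0.207,10.572,-0.001, 0.001, 0.   ]]
```

Call:
play_rows:
  increments:
    - [1, 0.4, 0.2, 12, -0.002, 0.001, 0]
    - [1, 0.4, 0.2, 12, -0.001, 0.001, 0]
    - [1, 0.4, 0.2, 11, -0.001, 0.001, 0]
    - [1, 0.3, 0.2, 6, 0, 0, 0]
    - [1, 0, 0, 1.5, 0, 0, 0]
    - [0.5, 0, 0, 0, 0, 0, 0]
    - [0, 0, 0, 0, 0, 0, 0]
    - [0, 0, 0, 0, 0, 0, 0]
  grip_force: 50

```text
clock: 6.25
tool_pos: [0.5158, 0.4229, 0.0098]
eef_rot: [0.947, -0.322, 0.001, -0.001]
contact_force: [0.7, -0.4, -0.7]
opening: 0.681
```

Run:
```python
from h import *
st()
```

```text
t 6.25 p [0.5158 0.4229 0.0098] yaw -37.59 z [ 0.002  0.001 -1.   ] F [ 0.7  -0.37 -0.69] M [-0.01 -0.04  0.05] op 0.681 q [-0.6   1.05 -0.3   1.55  0.46  0.61 -1.8 ]
```

Call:
play_rows:
  increments:
    - [0, 0, 0, 0, 0, 0, 0]
    - [0, 0, 0, 0, 0, 0, 0]
    - [0, 0, 0, 0, 0, 0, 0]
    - [0, 0, 0, 0, 0, 0, 0]
    - [0, 0, 0, 0, 0, 0, 0]
    - [0, 0, 0, 0, 0, 0, 0]
    - [0, 0, 0, 0, 0, 0, 0]
    - [0, 0, 0, 0, 0, 0, 0]

```text
clock: 7.25
tool_pos: [0.516, 0.4232, 0.0103]
eef_rot: [0.947, -0.322, 0.001, -0.001]
contact_force: [0.4, -0.6, -0.3]
opening: 0.247
```

Run:
```python
from h import *
st()
plan((.515,.4222,.06),-37.6,4)
```

```text
t 7.25 p [0.516  0.4232 0.0103] yaw -37.58 z [ 0.003  0.002 -1.   ] F [ 0.41 -0.62 -0.3 ] M [-0.03  0.01 -0.01] op 0.247 q [-0.6   1.05 -0.3   1.55  0.46  0.61 -1.8 ]
[[ -0.022,  0.306,-12.416, -0.001, -0.   ,  0.   ],
 [ -0.026,  0.316,-12.415, -0.001, -0.   ,  0.   ],
 [ -0.03 ,  0.327,-12.415, -0.001, -0.   ,  0.   ],
 [ -0.034,  0.337,-12.415, -0.001, -0.   ,  0.   ]]
```

Call:
play_rows:
  increments:
    - [0, 0, 0, -10, 0, 0, 0]
    - [0, 0, 0, -15, -0.001, 0, 0]
    - [0, 0, 0, -15, -0.001, 0, 0]
    - [0, 0, 0, -10, 0, 0, 0]
    - [0, 0, 0, 0, 0, 0, 0]
    - [0, 0, 0, 0, 0, 0, 0]
    - [0, 0, 0, 0, 0, 0, 0]
    - [0, 0, 0, 0, 0, 0, 0]

```text
clock: 8.25
tool_pos: [0.5155, 0.4224, 0.0635]
eef_rot: [0.947, -0.322, 0.001, 0.0]
contact_force: [-0.2, 0.6, -2.7]
opening: 0.245
```

Run:
```python
from h import *
st()
plan((.480,.35,.055),0.5,8)
```

```text
t 8.25 p [0.5155 0.4224 0.0635] yaw -37.59 z [ 0.001 -0.001 -1.   ] F [-0.25  0.6  -2.65] M [-0.02 -0.03  0.04] op 0.245 q [-0.59  0.98 -0.33  1.54  0.43  0.7  -1.77]
[[ 2.003, 9.874, 1.07 , 0.   ,-0.   ,-0.083],
 [ 1.177,10.007, 1.068, 0.   ,-0.   ,-0.083],
 [ 0.342,10.07 , 1.067, 0.   ,-0.   ,-0.083],
 [-0.495,10.064, 1.067, 0.   ,-0.   ,-0.083],
 [-1.328, 9.988, 1.066, 0.   ,-0.   ,-0.083],
 [-2.152, 9.844, 1.065, 0.   ,-0.   ,-0.083],
 [-2.962, 9.631, 1.065, 0.   ,-0.   ,-0.083],
 [-3.751, 9.352, 1.064, 0.   ,-0.   ,-0.083]]
```

Call:
play_rows:
  increments:
    - [0, 2, 10, 1, 0, 0, -0.083]
    - [0, 1, 10, 1, 0, 0, -0.083]
    - [0, 0, 10, 1, 0, 0, -0.083]
    - [0, -0.5, 10, 1, 0, 0, -0.083]
    - [0, -1, 10, 1, 0, 0, -0.083]
    - [0, -2, 10, 1, 0, 0, -0.083]
    - [0, -3, 9.5, 1, 0, 0, -0.083]
    - [0, -4, 9, 1, 0, 0, -0.083]

```text
clock: 9.25
tool_pos: [0.4788, 0.3482, 0.0529]
eef_rot: [1.0, 0.015, -0.0, 0.001]
contact_force: [-0.2, 0.9, -2.7]
opening: 0.245
```

Run:
```python
from h import *
import cv2
st()
plan((.4802,.32,.032),0.5,8)
for n in ("wrist","top","scene"): 
    W=r.get_calibration(n);np.savez(f"{n}3.npz",**W)
    cv2.imwrite(f"pics/{n}3.png",r.snapshot(n)[:,:,::-1])
a=cv2.imread("pics/top3.png");b=cv2.imread("pics/scene3.png")
o=cv2.hconcat([cv2.resize(a[170:280,220:420],(800,440),interpolation=cv2.INTER_CUBIC)])
cv2.imwrite("pics/c3a.png",o);cv2.imwrite("pics/c3b.png",cv2.resize(b[120:260,250:420],(680,560),interpolation=cv2.INTER_CUBIC))
```

```text
t 9.25 p [0.4788 0.3482 0.0529] yaw 1.73 z [-0.001 -0.003 -1.   ] F [-0.19  0.89 -2.7 ] M [ 0.03 -0.   -0.03] op 0.245 q [-0.45  0.95 -0.45  1.78  0.7   0.59 -1.31]
[[0.067,3.519,2.618,0.   ,0.   ,0.003],
 [0.077,3.52 ,2.617,0.   ,0.   ,0.003],
 [0.086,3.52 ,2.616,0.   ,0.   ,0.003],
 [0.095,3.521,2.615,0.   ,0.   ,0.003],
 [0.104,3.521,2.613,0.   ,0.   ,0.003],
 [0.113,3.522,2.612,0.   ,0.   ,0.003],
 [0.123,3.522,2.611,0.   ,0.   ,0.003],
 [0.132,3.523,2.61 ,0.   ,0.   ,0.003]]
```

View pics/wrist3.png

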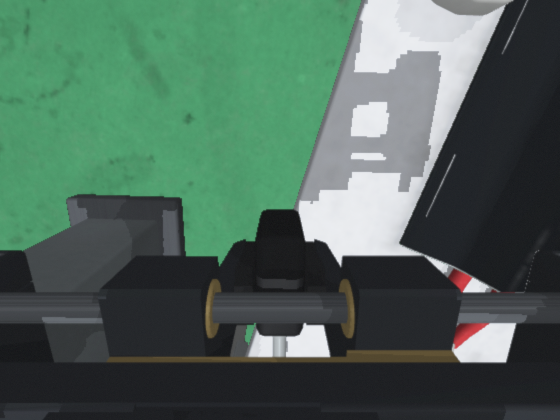

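View pics/c3a.png

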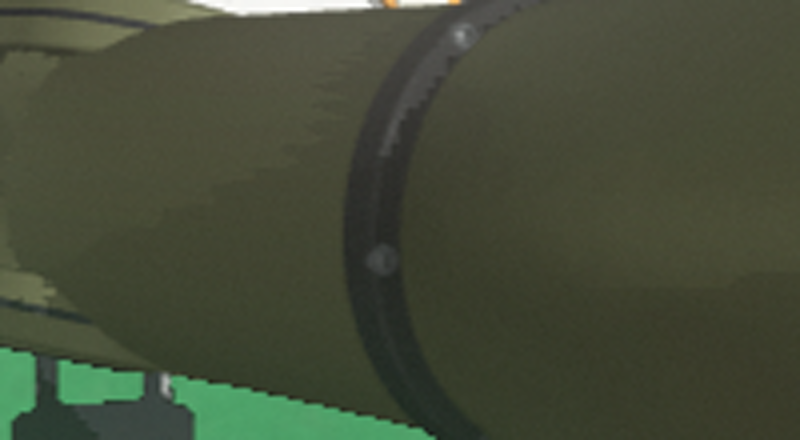

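View pics/c3b.png

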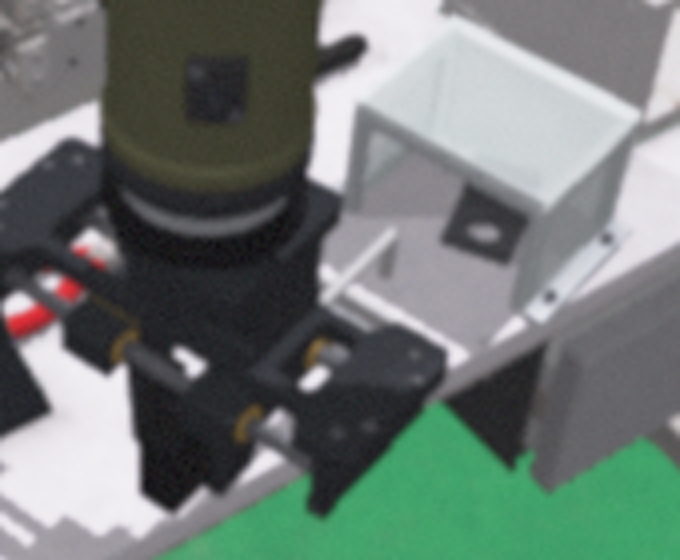

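Run:
```python
from h import *
S=r.get_calibration("scene")
print(proj(S,(.4832,.202,.0441)),proj(S,(.4832,.202,.0726)))
print(crop(388,277,250,120,4),crop(390,232,250,120,4))
print('eye in scene now',proj(S,(.4815,.110,.008)),crop(487,231,250,120,4), plane(S,crop(487,231,250,120,4),.004),plane(S,crop(388,275,250,120,4),.0455))
```

```text
[345.15606148 188.17044728] [346.83579288 177.4066216 ]
(346.625, 188.875) (347.125, 177.625)
eye in scene now [371.05314942 175.67152009] (371.375, 177.375) [0.48009564 0.10989066 0.004     ] [0.48019377 0.20177919 0.0455    ]
```

Call:
play_rows:
  increments:
    - [0, 0.2, 4, 4, 0.001, 0, 0.006]
    - [0, 0.2, 5, 4, 0.001, 0, 0.006]
    - [0, 0.3, 6, 4, 0, 0, 0.005]
    - [0, 0.3, 6, 4, 0, 0, 0.004]
    - [0, 0.3, 6, 3, 0, 0, 0]
    - [0, 0.2, 6, 2, 0, 0, 0]
    - [0, 0.2, 6, 0, 0, 0, 0]
    - [0, 0, 4, 0, 0, 0, 0]

```text
clock: 10.4
tool_pos: [0.4818, 0.3035, 0.0303]
eef_rot: [1.0, 0.0, -0.0, -0.0]
contact_force: [-0.4, -0.3, -2.1]
opening: 0.247
```

Run:
```python
from h import *
st()
plan((.4807,.2563,.0283),0.5,8)
```

```text
t 10.4 p [0.4818 0.3035 0.0303] yaw 0.02 z [-0.  0. -1.] F [-0.4  -0.26 -2.14] M [-0.01 -0.04  0.05] op 0.247 q [-0.41  0.96 -0.4   1.86  0.75  0.48 -1.34]
[[-0.139, 5.898, 0.248,-0.   , 0.   ,-0.001],
 [-0.146, 5.898, 0.249,-0.   , 0.   ,-0.001],
 [-0.152, 5.898, 0.249,-0.   , 0.   ,-0.001],
 [-0.158, 5.898, 0.249,-0.   , 0.   ,-0.001],
 [-0.164, 5.898, 0.249,-0.   , 0.   ,-0.001],
 [-0.17 , 5.897, 0.25 ,-0.   , 0.   ,-0.001],
 [-0.176, 5.897, 0.25 ,-0.   , 0.   ,-0.001],
 [-0.182, 5.897, 0.25 ,-0.   , 0.   ,-0.001]]
```

Call:
play_rows:
  increments:
    - [0, -0.1, 6, 0.3, 0, 0, -0.001]
    - [0, -0.1, 6, 0.3, 0, 0, -0.001]
    - [0, -0.2, 7, 0.3, 0, 0, -0.001]
    - [0, -0.2, 7, 0.3, 0, 0, -0.001]
    - [0, -0.2, 7, 0.3, 0, 0, -0.001]
    - [0, -0.2, 6, 0.2, 0, 0, -0.001]
    - [0, -0.2, 4, 0.2, 0, 0, -0.001]
    - [0, 0, 2, 0, 0, 0, 0]

```text
clock: 11.4
tool_pos: [0.481, 0.2552, 0.0286]
eef_rot: [1.0, 0.004, 0.0, -0.0]
contact_force: [-0.6, 1.0, -1.9]
opening: 0.246
```

Run:
```python
from h import *
import cv2
st()
plan((.4807,.2563,.0283),0.5,1)
b=r.snapshot("scene")[:,:,::-1];cv2.imwrite("pics/sc4.png",b)
cv2.imwrite("pics/c4.png",cv2.resize(b[140:210,320:410],(720,560),interpolation=cv2.INTER_CUBIC))
```

```text
t 11.4 p [0.481  0.2552 0.0286] yaw 0.43 z [ 0.     0.001 -1.   ] F [-0.61  1.03 -1.89] M [-0.01 -0.1   0.04] op 0.246 q [-0.36  0.94 -0.37  1.93  0.8   0.41 -1.33]
[[-0.261,-1.063, 0.319,-0.001,-0.   ,-0.001]]
```

View pics/c4.png

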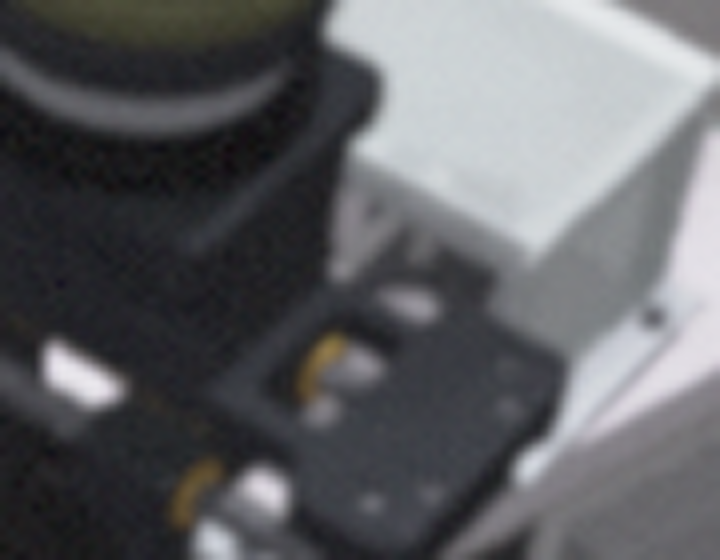

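Run:
```python
from h import *
import cv2
S=r.get_calibration("scene")
for X in [(.4821,.1089,.0198),(.4821,.1089,.0518),(.4821,.1089,.008)]:
    p=proj(S,X);print(p,(p-np.array([320,140]))*8+3.5)
b=cv2.imread("pics/sc4.png")[160:185,355:390]
cv2.imwrite("pics/c4b.png",cv2.convertScaleAbs(cv2.resize(b,(700,500),interpolation=cv2.INTER_CUBIC),alpha=1.3))
```

```text
[371.98307846 171.0536917 ] [419.36462766 251.92953357]
[374.42288615 159.323122  ] [438.88308917 158.08497603]
[371.11341993 175.23500075] [412.40735944 285.38000598]
```

View pics/c4b.png

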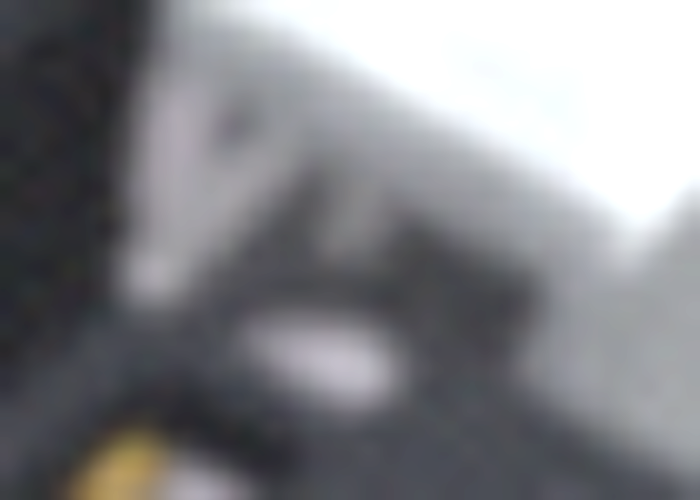

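Call:
play_rows:
  increments:
    - [0, 0, -0.3, 2, 0, 0, 0]
    - [0, 0, -0.3, 2.5, 0, 0, 0]
    - [0, 0, 0, 2.5, 0, 0, 0]
    - [0, 0, 0, 2.5, 0, 0, 0]
    - [0, 0, 0, 2, 0, 0, 0]
    - [0, 0, 0, 0, 0, 0, 0]
    - [0, 0, 0, 0, 0, 0, 0]
    - [0, 0, 0, 0, 0, 0, 0]

```text
clock: 12.45
tool_pos: [0.4809, 0.2568, 0.0162]
eef_rot: [1.0, 0.004, 0.0, -0.001]
contact_force: [-0.2, 0.0, -1.7]
opening: 0.247
```

Run:
```python
from h import *
st()
```

```text
t 12.45 p [0.4809 0.2568 0.0162] yaw 0.48 z [ 0.     0.002 -1.   ] F [-0.19  0.03 -1.67] M [-0.07 -0.08 -0.03] op 0.247 q [-0.37  0.96 -0.34  1.93  0.82  0.39 -1.34]
```

Call:
play_rows:
  increments:
    - [0, 0, 0, 1, 0, 0, 0]
    - [0, 0, 0, 1, 0, 0, 0]
    - [0, 0, 0, 1, 0, 0, 0]
    - [0, 0, 0, 1, 0, 0, 0]
    - [0, 0, 0, 0.4, 0, 0, 0]
    - [0, 0, 0, 0, 0, 0, 0]
    - [0, 0, 0, 0, 0, 0, 0]
    - [0, 0, 0, 0, 0, 0, 0]

```text
clock: 13.45
tool_pos: [0.481, 0.2568, 0.0116]
eef_rot: [1.0, 0.004, 0.0, -0.001]
contact_force: [0.6, -0.3, -2.2]
opening: 0.248
```

Run:
```python
from h import *
st()
```

```text
t 13.45 p [0.481  0.2568 0.0116] yaw 0.47 z [ 0.001  0.002 -1.   ] F [ 0.61 -0.34 -2.22] M [-0.11 -0.07  0.  ] op 0.248 q [-0.38  0.97 -0.34  1.93  0.82  0.38 -1.35]
```

Call:
play_rows:
  increments:
    - [0, 0, -2, 0, 0, 0, 0]
    - [0, 0, -2, 0, 0, 0, 0]
    - [0, 0, -2, 0, 0, 0, 0]
    - [0, 0, -2, 0, 0, 0, 0]
    - [0, 0, -2, 0, 0, 0, 0]
    - [0, 0, -2, 0, 0, 0, 0]
    - [0, 0, -2, 0, 0, 0, 0]
    - [0, 0, -2, 0, 0, 0, 0]

```text
clock: 14.45
tool_pos: [0.4808, 0.2717, 0.0112]
eef_rot: [1.0, 0.004, -0.0, 0.001]
contact_force: [1.0, -0.5, -2.7]
opening: 0.248
```

Run:
```python
from h import *
import cv2
st()
b=r.snapshot("scene")[:,:,::-1];cv2.imwrite("pics/sc5.png",b)
cv2.imwrite("pics/c5.png",cv2.resize(b[140:210,320:410],(720,560),interpolation=cv2.INTER_CUBIC))
```

```text
t 14.45 p [0.4808 0.2717 0.0112] yaw 0.42 z [-0.    -0.002 -1.   ] F [ 0.96 -0.48 -2.68] M [-0.31 -0.11 -0.03] op 0.248 q [-0.4   0.98 -0.35  1.91  0.81  0.4  -1.35]
```

View pics/c5.png

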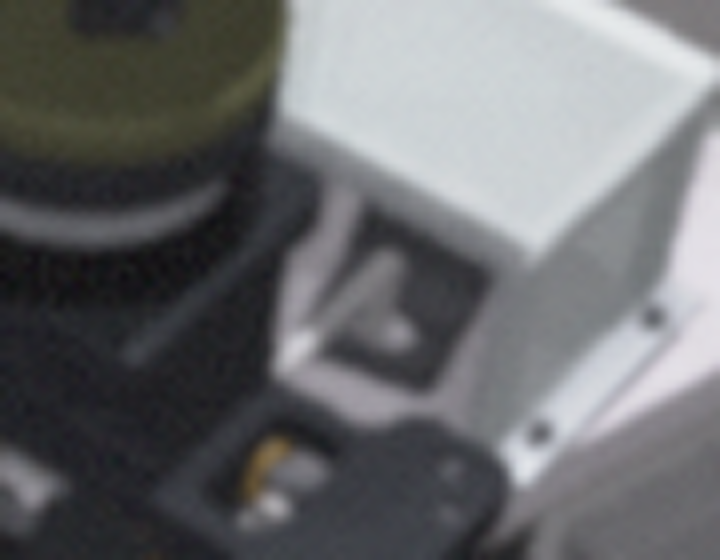

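Call:
play_rows:
  increments:
    - [0, 0, -4, -0.1, 0, 0, 0]
    - [0, 0, -5, -0.1, 0, 0, 0]
    - [0, 0, -5, 0, 0, 0, 0]
    - [0, 0, -5, -0.1, 0, 0, 0]
    - [0, 0, -5, 0, 0, 0, 0]
    - [0, 0, -5, 0, 0, 0, 0]
    - [0, 0, -5, 0, 0, 0, 0]
    - [0, 0, -3, 0, 0, 0, 0]

```text
clock: 15.5
tool_pos: [0.4801, 0.3121, 0.0115]
eef_rot: [1.0, 0.004, -0.0, 0.001]
contact_force: [-1.4, -1.1, -2.6]
opening: 0.245
```

Run:
```python
from h import *
import cv2
st()
b=r.snapshot("scene")[:,:,::-1];cv2.imwrite("pics/sc6.png",b)
cv2.imwrite("pics/c6.png",cv2.resize(b[140:240,300:420],(720,600),interpolation=cv2.INTER_CUBIC))
```

```text
t 15.5 p [0.4801 0.3121 0.0115] yaw 0.45 z [-0.    -0.001 -1.   ] F [-1.38 -1.13 -2.58] M [-0.24 -0.07  0.  ] op 0.245 q [-0.44  0.99 -0.37  1.85  0.77  0.46 -1.36]
```

View pics/c6.png

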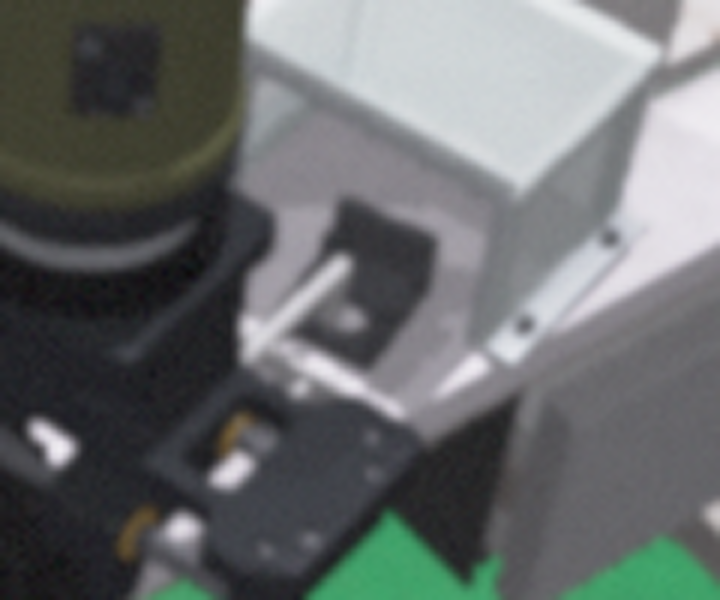

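Call:
play_rows:
  increments:
    - [0, 0.1, -2, 0, 0, 0, 0]
    - [0, 0.1, -2, 0, 0, 0, 0]
    - [0, 0.1, -2, 0, 0, 0, 0]
    - [0, 0.1, -1.5, 0, 0, 0, 0]
    - [0, 0, -1, 0, 0, 0, 0]
    - [0, 0, -1, 0, 0, 0, 0]
    - [0, 0, -1, 0, 0, 0, 0]
    - [0, 0, -1, 0, 0, 0, 0]

```text
clock: 16.55
tool_pos: [0.4804, 0.3239, 0.0113]
eef_rot: [1.0, 0.004, -0.0, 0.001]
contact_force: [1.2, -1.6, -2.2]
opening: 0.249
```

Run:
```python
from h import *
st()
```

```text
t 16.55 p [0.4804 0.3239 0.0113] yaw 0.43 z [-0.001 -0.002 -1.   ] F [ 1.19 -1.65 -2.2 ] M [-0.27 -0.12 -0.01] op 0.249 q [-0.45  1.   -0.38  1.82  0.76  0.47 -1.36]
```

Call:
play_rows:
  increments:
    - [0, 0, -0.7, 0, 0, 0, 0]
    - [0, 0, -0.7, 0, 0, 0, 0]
    - [0, 0, -0.7, 0, 0, 0, 0]
    - [0, 0, -0.7, 0, 0, 0, 0]
    - [0, 0, -0.7, 0, 0, 0, 0]
    - [0, 0, -0.7, 0, 0, 0, 0]
    - [0, 0, -0.7, 0, 0, 0, 0]
    - [0, 0, -0.7, 0, 0, 0, 0]

```text
clock: 17.55
tool_pos: [0.4804, 0.3271, 0.0108]
eef_rot: [1.0, 0.003, -0.001, 0.003]
contact_force: [-0.6, -3.0, -3.1]
opening: 0.248
```

Run:
```python
from h import *
st()
```

```text
t 17.55 p [0.4804 0.3271 0.0108] yaw 0.36 z [-0.001 -0.007 -1.   ] F [-0.56 -3.04 -3.14] M [-0.66 -0.11 -0.03] op 0.248 q [-0.46  1.   -0.38  1.82  0.75  0.49 -1.36]
```

Run:
```python
from h import *
s=st();p=s['tool_pos'];plan((p[0],p[1],.0112),0.45,1)
```

```text
t 17.55 p [0.4804 0.3271 0.0108] yaw 0.36 z [-0.001 -0.007 -1.   ] F [-0.56 -3.04 -3.14] M [-0.66 -0.11 -0.03] op 0.248 q [-0.46  1.   -0.38  1.82  0.75  0.49 -1.36]
[[-0.001, 0.003,-0.409, 0.007, 0.001,-0.001]]
```

Call:
play_rows:
  increments:
    - [0, 0, -0.7, -0.2, 0.004, 0, 0]
    - [0, 0, -0.8, -0.2, 0.004, 0, 0]
    - [0, 0, -0.9, 0, 0.003, 0, 0]
    - [0, 0, -0.9, 0, 0.003, 0, 0]
    - [0, 0, -0.9, 0, 0.003, 0, 0]
    - [0, 0, -0.9, 0, 0.003, 0, 0]
    - [0, 0, -0.9, 0, 0.003, 0, 0]
    - [0, 0, -0.9, 0, 0.003, 0, 0]

```text
clock: 18.55
tool_pos: [0.4804, 0.3281, 0.011]
eef_rot: [1.0, 0.002, -0.001, -0.005]
contact_force: [0.4, -4.7, 0.9]
opening: 0.246
```

Run:
```python
from h import *
import cv2
st()
b=r.snapshot("scene")[:,:,::-1];cv2.imwrite("pics/sc7.png",b)
cv2.imwrite("pics/c7.png",cv2.resize(b[160:230,310:400],(720,560),interpolation=cv2.INTER_CUBIC))
```

```text
t 18.55 p [0.4804 0.3281 0.011 ] yaw 0.21 z [-0.003  0.009 -1.   ] F [ 0.37 -4.65  0.93] M [-1.45 -0.03 -0.07] op 0.246 q [-0.45  1.   -0.39  1.82  0.76  0.47 -1.36]
```

View pics/c7.png

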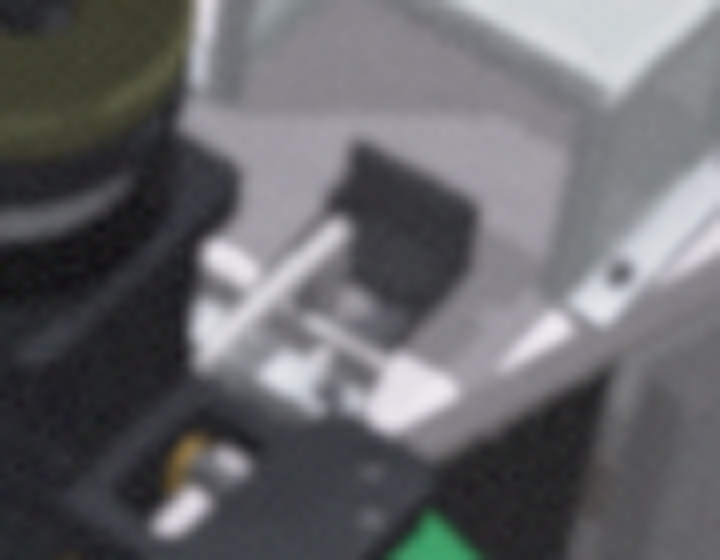

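Call:
play_rows:
  increments:
    - [0, 0, -1.1, 0, -0.005, 0.001, 0]
    - [0, 0, -1.3, 0, 0, 0.001, 0]
    - [0, 0, -1.3, 0, 0.001, 0, 0.001]
    - [0, 0, -1.3, 0, 0.001, 0, 0.001]
    - [0, 0, -1.3, 0, 0.001, 0, 0]
    - [0, 0, -1.3, 0, 0.001, 0, 0]
    - [0, 0, -1.3, 0, 0.001, 0, 0]
    - [0, 0, -1.3, 0, 0.001, 0, 0]

```text
clock: 19.6
tool_pos: [0.4804, 0.328, 0.0104]
eef_rot: [1.0, -0.0, -0.001, 0.005]
contact_force: [0.4, -7.4, 0.6]
opening: 0.248
```

Run:
```python
from h import *
st()
```

```text
t 19.6 p [0.4804 0.328  0.0104] yaw -0.03 z [-0.002 -0.009 -1.   ] F [ 0.42 -7.38  0.56] M [-1.25 -0.02  0.15] op 0.248 q [-0.46  1.   -0.38  1.81  0.75  0.49 -1.37]
```

Call:
play_rows:
  increments:
    - [0, 0, -1.5, -0.3, 0.006, 0.001, -0.002]
    - [0, 0, -1.6, -0.3, 0.004, 0.001, -0.002]
    - [0, 0, -1.75, -0.2, 0.003, 0, -0.001]
    - [0, 0, -1.75, -0.1, 0.003, 0, -0.001]
    - [0, 0, -1.75, -0.1, 0.003, 0, -0.001]
    - [0, 0, -1.75, 0, 0.003, 0, -0.001]
    - [0, 0, -1.75, 0, 0.003, 0, -0.001]
    - [0, 0, -1.75, 0, 0.003, 0, -0.001]

```text
clock: 20.6
tool_pos: [0.4804, 0.3281, 0.0104]
eef_rot: [1.0, 0.002, -0.001, 0.003]
contact_force: [-0.5, -7.6, 1.0]
opening: 0.242
```

Run:
```python
from h import *
st()
```

```text
t 20.6 p [0.4804 0.3281 0.0104] yaw 0.18 z [-0.003 -0.005 -1.   ] F [-0.52 -7.57  0.98] M [-1.49 -0.05 -0.02] op 0.242 q [-0.46  1.   -0.39  1.81  0.75  0.49 -1.36]
```

Call:
play_rows:
  increments:
    - [0, 0, -1.8, -0.5, 0.004, 0.001, 0]
    - [0, 0, -1.9, -0.5, 0.004, 0.001, 0]
    - [0, 0, -2, -0.4, 0.003, 0, 0]
    - [0, 0, -2, -0.3, 0.003, 0, 0]
    - [0, 0, -2, -0.3, 0.003, 0, 0]
    - [0, 0, -2, -0.3, 0.003, 0, 0]
    - [0, 0, -2, -0.3, 0.003, 0, 0]
    - [0, 0, -2, -0.3, 0.003, 0, 0]

```text
clock: 21.6
tool_pos: [0.4805, 0.3281, 0.0105]
eef_rot: [1.0, -0.001, -0.002, 0.003]
contact_force: [0.3, -7.0, -1.2]
opening: 0.252
```

Run:
```python
from h import *
import cv2
st()
b=r.snapshot("scene")[:,:,::-1];cv2.imwrite("pics/sc8.png",b)
cv2.imwrite("pics/c8.png",cv2.resize(b[160:230,310:400],(720,560),interpolation=cv2.INTER_CUBIC))
st()
```

```text
t 21.6 p [0.4805 0.3281 0.0105] yaw -0.08 z [-0.005 -0.007 -1.   ] F [ 0.26 -6.96 -1.23] M [-1.44 -0.1   0.15] op 0.252 q [-0.46  1.   -0.39  1.81  0.75  0.49 -1.37]
t 21.65 p [0.4804 0.3281 0.0105] yaw -0.08 z [-0.005 -0.007 -1.   ] F [ 0.38 -6.9  -0.68] M [-1.47 -0.11  0.16] op 0.242 q [-0.46  1.   -0.39  1.81  0.75  0.49 -1.37]
```

View pics/c8.png

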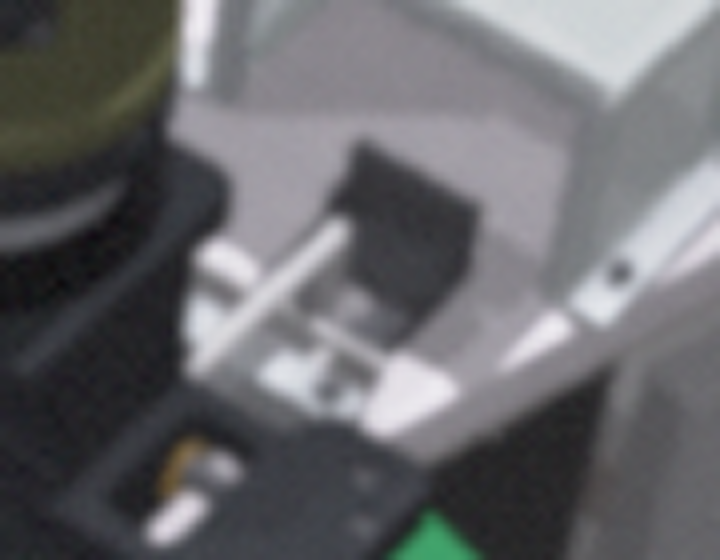

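Call:
play_rows:
  increments:
    - [0, 0, -2, -0.3, 0.002, 0.001, -0.001]
    - [0, 0, -2.2, -0.3, 0.002, 0.002, -0.001]
    - [0, 0, -2.3, -0.3, 0.002, 0.001, -0.001]
    - [0, 0, -2.3, -0.3, 0.002, 0.001, -0.001]
    - [0, 0, -2.3, -0.3, 0.002, 0, 0]
    - [0, 0, -2.3, -0.3, 0.002, 0, 0]
    - [0, 0, -2.3, -0.3, 0.002, 0, 0]
    - [0, 0, -2.3, -0.3, 0.002, 0, 0]

```text
clock: 22.65
tool_pos: [0.4804, 0.328, 0.0105]
eef_rot: [1.0, -0.001, -0.002, 0.011]
contact_force: [-0.1, -9.2, 0.0]
opening: 0.245
```

Run:
```python
from h import *
st()
```

```text
t 22.65 p [0.4804 0.328  0.0105] yaw -0.12 z [-0.004 -0.022 -1.   ] F [-0.05 -9.2   0.04] M [-1.27 -0.04  0.17] op 0.245 q [-0.47  1.   -0.38  1.8   0.74  0.51 -1.37]
```

Call:
play_rows:
  increments:
    - [0, 0, -2.3, -0.2, 0.006, 0.001, -0.001]
    - [0, 0, -2.3, -0.2, 0.006, 0.001, -0.001]
    - [0, 0, -2.4, -0.2, 0.005, 0.001, -0.001]
    - [0, 0, -2.5, -0.2, 0.004, 0, -0.001]
    - [0, 0, -2.5, -0.2, 0.004, 0, 0]
    - [0, 0, -2.5, -0.2, 0.003, 0, 0]
    - [0, 0, -2.5, -0.2, 0.003, 0, 0]
    - [0, 0, -2.5, -0.2, 0.003, 0, 0]

```text
clock: 23.65
tool_pos: [0.4805, 0.328, 0.0105]
eef_rot: [1.0, -0.001, -0.002, 0.011]
contact_force: [-0.8, -9.0, 0.7]
opening: 0.245
```

Run:
```python
from h import *
import cv2
st()
b=r.snapshot("scene")[:,:,::-1];cv2.imwrite("pics/sc9.png",b)
cv2.imwrite("pics/c9.png",cv2.resize(b[160:230,310:400],(720,560),interpolation=cv2.INTER_CUBIC))
```

```text
t 23.65 p [0.4805 0.328  0.0105] yaw -0.17 z [-0.004 -0.021 -1.   ] F [-0.81 -9.04  0.67] M [-1.42 -0.07  0.2 ] op 0.245 q [-0.47  1.   -0.38  1.8   0.74  0.51 -1.37]
```

View pics/c9.png

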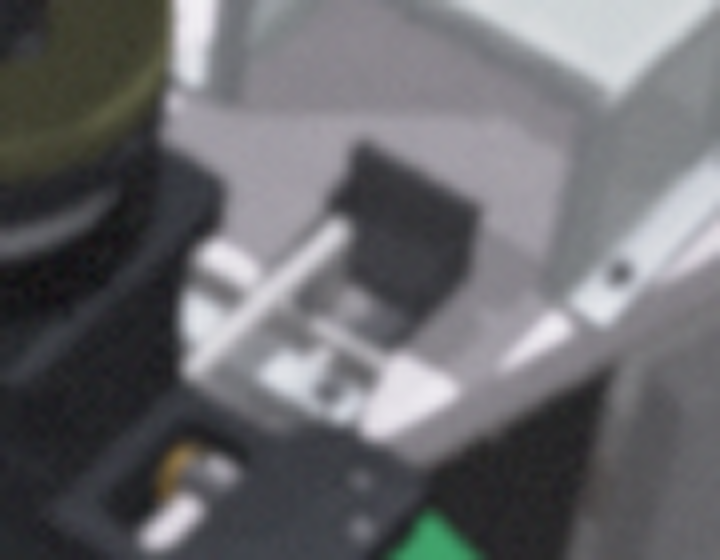

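Run:
```python
from h import *
import cv2
np.set_printoptions(precision=4,suppress=True)
S=r.get_calibration("scene");C=lambda U,V:crop(U,V,310,160,8)
b=cv2.imread("pics/sc9.png")[165:212,340:375]
cv2.imwrite("pics/c9b.png",cv2.convertScaleAbs(cv2.resize(b,(560,752)[:2] if 0 else (440,590),interpolation=cv2.INTER_CUBIC),alpha=1.5,beta=10))
def ang(a,b,z):
    p=plane(S,C(*a),z);q=plane(S,C(*b),z);d=q-p;print(p,q,np.degrees(np.arctan2(-d[1],-d[0])))
ang((357,142),(478,208),.026); ang((312,318),(385,362),.011)
```

```text
[0.4956 0.152  0.026 ] [0.461  0.1508 0.026 ] 1.9505195402517501
[0.4768 0.1938 0.011 ] [0.4556 0.1937 0.011 ] 0.2290727358921111
```

View pics/c9b.png

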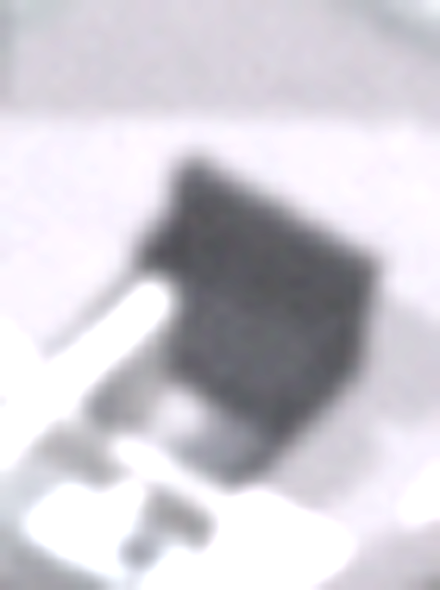

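Call:
play_rows:
  increments:
    - [0, 0, -2.6, -0.2, 0.003, 0, 0]
    - [0, 0, -2.7, -0.2, 0.003, 0, 0]
    - [0, 0, -2.7, -0.2, 0.003, 0, 0]
    - [0, 0, -2.7, -0.2, 0.003, 0, 0]
    - [0, 0, -2.7, -0.2, 0.003, 0, 0]
    - [0, 0, -2.7, -0.2, 0.003, 0, 0]
    - [0, 0, -2.7, -0.2, 0.003, 0, 0]
    - [0, 0, -2.7, -0.2, 0.003, 0, 0]

```text
clock: 24.7
tool_pos: [0.4806, 0.3338, 0.0114]
eef_rot: [1.0, -0.003, -0.003, 0.013]
contact_force: [-0.1, -10.5, -1.6]
opening: 0.246
```

Run:
```python
from h import *
st()
```

```text
t 24.7 p [0.4806 0.3338 0.0114] yaw -0.4 z [-0.007 -0.025 -1.   ] F [ -0.07 -10.51  -1.6 ] M [-2.3  -0.17  0.07] op 0.246 q [-0.47  1.01 -0.39  1.79  0.73  0.53 -1.37]
```

Run:
```python
from h import *
import cv2
b=r.snapshot("scene")[:,:,::-1];cv2.imwrite("pics/sc10.png",b)
cv2.imwrite("pics/c10.png",cv2.resize(b[160:230,310:400],(720,560),interpolation=cv2.INTER_CUBIC))
st()
```

```text
t 24.75 p [0.4807 0.3337 0.0113] yaw -0.41 z [-0.007 -0.025 -1.   ] F [ 0.46 -7.75  0.02] M [-1.82 -0.09  0.02] op 0.245 q [-0.47  1.01 -0.39  1.79  0.73  0.53 -1.37]
```

View pics/c10.png

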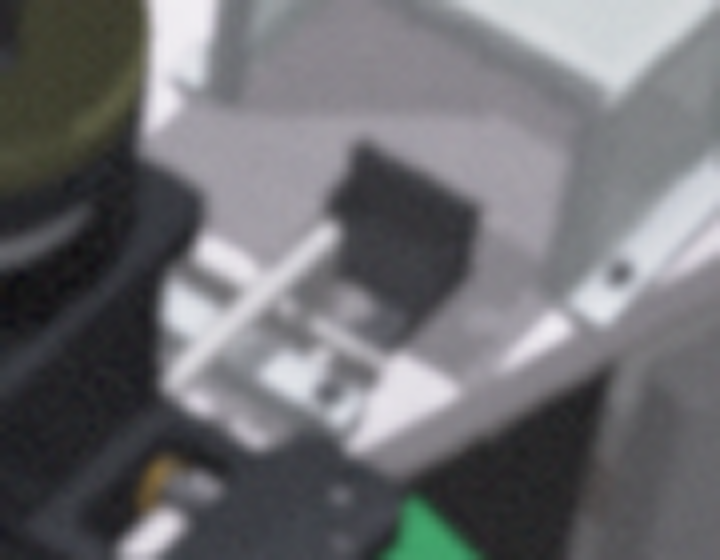

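Run:
```python
from h import *
plan((.4805,.3225,.020),0.3,1)
```

```text
[[-0.141,11.424,-8.413, 0.025, 0.007,-0.012]]
```

Call:
play_rows:
  increments:
    - [0, 0, 0, -1, 0, 0, 0]
    - [0, 0, 0, -2, 0, 0, 0]
    - [0, 0, 0, -2, 0.002, 0, 0]
    - [0, 0, 0, -2, 0.004, 0, 0]
    - [0, 0, 1, -2, 0.004, 0.001, -0.003]
    - [0, 0, 3, 0, 0.005, 0.002, -0.003]
    - [0, 0, 3, 0, 0.005, 0.002, -0.003]
    - [0, 0, 3, 0, 0.005, 0.002, -0.003]

```text
clock: 25.75
tool_pos: [0.4806, 0.3313, 0.0217]
eef_rot: [1.0, 0.005, 0.001, -0.008]
contact_force: [-0.5, -0.3, -2.6]
opening: 0.24
```

Run:
```python
from h import *
import cv2
st()
plan((.4805,.3225,.021),0.3,1)
b=r.snapshot("scene")[:,:,::-1];cv2.imwrite("pics/sc11.png",b)
cv2.imwrite("pics/c11.png",cv2.resize(b[150:230,310:400],(720,640)[:2] if 0 else (675,600),interpolation=cv2.INTER_CUBIC))
```

```text
t 25.75 p [0.4806 0.3313 0.0217] yaw 0.55 z [ 0.002  0.015 -1.   ] F [-0.48 -0.33 -2.63] M [-0.   -0.08 -0.  ] op 0.24 q [-0.45  0.98 -0.4   1.82  0.75  0.48 -1.36]
[[-0.148, 8.784, 0.618,-0.015,-0.003, 0.004]]
```

View pics/c11.png

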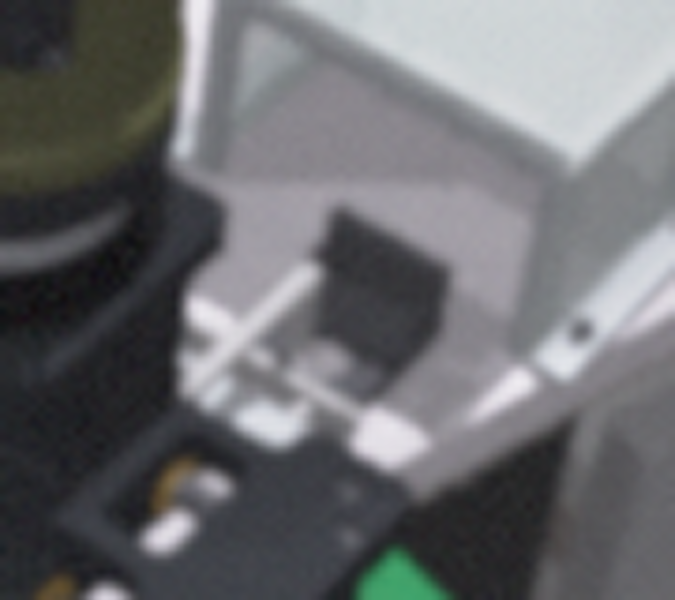

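```bash
python3 - <<'E'
from h import *
S=r.get_calibration("scene")
for z in (.0435,.0411,.0392,.037,.034):print(z,proj(S,(.482,.1845,z)))
for z in (.0392,.045):print(proj(S,(.481,.25,z)))
E
python3 - <<'E'
import cv2
b=cv2.imread("pics/sc11.png")[170:215,325:375]
cv2.imwrite("pics/c11b.png",cv2.resize(b,(660,594),interpolation=cv2.INTER_CUBIC))
E
```

```text
0.0435 [351.1611621 183.5654665]
0.0411 [351.01288251 184.44948708]
0.0392 [350.89590466 185.14689146]
0.037 [350.76090704 185.95172691]
0.034 [350.57759393 187.04461208]
[330.20037657 205.17097397]
[330.47041047 203.05322065]
```

View pics/c11b.png

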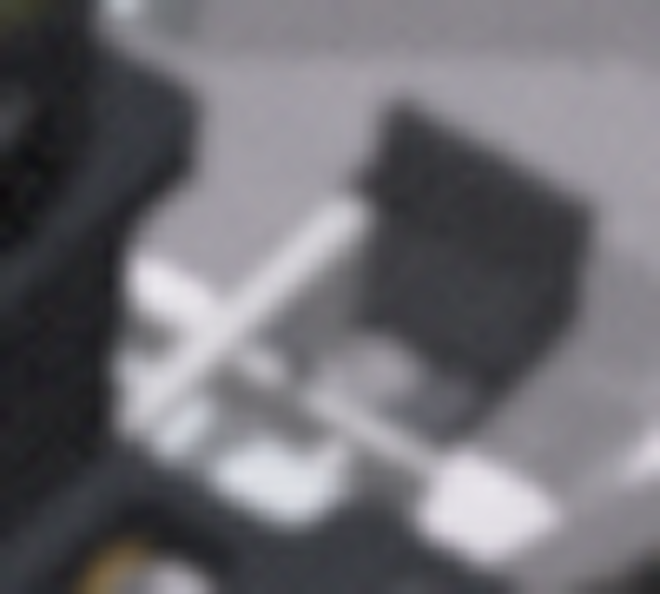

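Run:
```python
from h import *
S=r.get_calibration("scene");np.set_printoptions(precision=4,suppress=True)
for p in [(375,368),(385,372)]: print(plane(S,crop(*p,325,170,13.2),.004))
for y in (.172,.1763,.178): print(proj(S,(.481,y,.008)),proj(S,(.481,y,.004)))
```

```text
[0.4764 0.1786 0.004 ]
[0.4748 0.1783 0.004 ]
[353.2279 192.956 ] [352.983  194.3479]
[351.9333 194.1883] [351.6919 195.5795]
[351.4199 194.677 ] [351.1799 196.0679]
```

Call:
play_rows:
  increments:
    - [0, -0.2, 2, 0, -0.002, 0, 0.001]
    - [0, -0.2, 2, 0, -0.002, 0, 0.001]
    - [0, -0.2, 2, 0, -0.002, 0, 0.001]
    - [0, -0.2, 2, 0, -0.002, -0.001, 0]
    - [0, -0.2, 1, 0, -0.001, -0.001, 0]
    - [0, 0, 0, 0, 0, 0, 0]
    - [0, 0, 0, 0, 0, 0, 0]
    - [0, 0, 0, 0, 0, 0, 0]

```text
clock: 26.8
tool_pos: [0.4796, 0.3208, 0.0215]
eef_rot: [1.0, 0.003, 0.0, -0.002]
contact_force: [0.1, 0.2, -1.9]
opening: 0.245
```

Run:
```python
from h import *
import cv2
st()
plan((.4793,.322,.0115),0.3,1)
b=r.snapshot("scene")[:,:,::-1];cv2.imwrite("pics/sc12.png",b)
cv2.imwrite("pics/c12b.png",cv2.resize(b[170:215,325:375],(660,594),interpolation=cv2.INTER_CUBIC))
```

```text
t 26.8 p [0.4796 0.3208 0.0215] yaw 0.33 z [ 0.     0.005 -1.   ] F [ 0.07  0.19 -1.86] M [ 0.02 -0.1  -0.03] op 0.245 q [-0.44  0.98 -0.39  1.84  0.75  0.48 -1.36]
[[-0.318,-1.195, 9.958,-0.005,-0.   , 0.001]]
```

View pics/c12b.png

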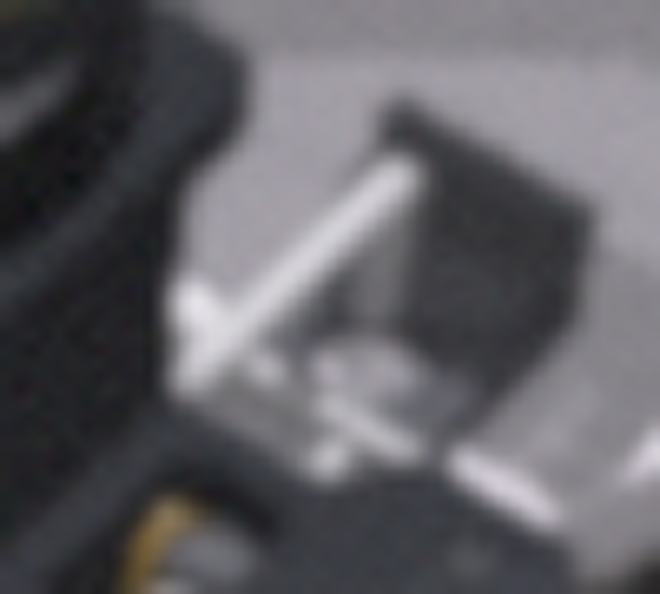

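Call:
play_rows:
  increments:
    - [0, 0, -0.2, 2, 0, 0, 0]
    - [0, 0, -0.2, 2, 0, 0, 0]
    - [0, 0, -0.2, 2, 0, 0, 0]
    - [0, 0, 0, 1.5, 0, 0, 0]
    - [0, 0, 0, 1.2, 0, 0, 0]
    - [0, 0, 0, 1, 0, 0, 0]
    - [0, 0, 0, 0.3, 0, 0, 0]
    - [0, 0, 0, 0, 0, 0, 0]

```text
clock: 27.85
tool_pos: [0.4795, 0.3215, 0.0106]
eef_rot: [1.0, 0.003, 0.0, -0.002]
contact_force: [-0.6, -0.2, -2.3]
opening: 0.25
```

Run:
```python
from h import *
st()
```

```text
t 27.85 p [0.4795 0.3215 0.0106] yaw 0.34 z [ 0.     0.004 -1.   ] F [-0.57 -0.24 -2.29] M [-0.03 -0.07 -0.  ] op 0.25 q [-0.45  1.   -0.38  1.84  0.76  0.46 -1.37]
```

Call:
play_rows:
  increments:
    - [0, 0, -1, 0, 0, 0, 0]
    - [0, 0, -1, 0, 0, 0, 0]
    - [0, 0, -1, 0, 0, 0, 0]
    - [0, 0, -1, 0, 0, 0, 0]
    - [0, 0, -1, 0, 0, 0, 0]
    - [0, 0, -1, 0, 0.001, 0, 0]
    - [0, 0, -1, 0, 0.001, 0, 0]
    - [0, 0, -1, 0, 0.002, 0, 0]

```text
clock: 28.85
tool_pos: [0.4796, 0.3278, 0.0104]
eef_rot: [1.0, 0.003, -0.0, -0.002]
contact_force: [0.6, -2.2, -1.6]
opening: 0.242
```

Run:
```python
from h import *
st()
```

```text
t 28.85 p [0.4796 0.3278 0.0104] yaw 0.29 z [-0.     0.005 -1.   ] F [ 0.57 -2.24 -1.64] M [-0.52 -0.07  0.03] op 0.242 q [-0.46  1.   -0.38  1.82  0.76  0.47 -1.37]
```

Call:
play_rows:
  increments:
    - [0, 0, -1.2, 0, 0.003, 0, 0]
    - [0, 0, -1.4, 0, 0.003, 0, 0]
    - [0, 0, -1.6, 0, 0.004, 0, 0]
    - [0, 0, -1.8, 0, 0.004, 0, 0]
    - [0, 0, -1.8, 0, 0.004, 0, 0]
    - [0, 0, -1.8, 0, 0.004, 0, 0]
    - [0, 0, -1.8, 0, 0.004, 0, 0]
    - [0, 0, -1.8, 0, 0.004, 0, 0]

```text
clock: 29.85
tool_pos: [0.4797, 0.3281, 0.0104]
eef_rot: [1.0, 0.001, -0.001, -0.006]
contact_force: [-0.1, -5.5, 2.1]
opening: 0.243
```

Run:
```python
from h import *
st()
```

```text
t 29.85 p [0.4797 0.3281 0.0104] yaw 0.08 z [-0.002  0.012 -1.   ] F [-0.07 -5.53  2.05] M [-1.49 -0.07  0.16] op 0.243 q [-0.45  1.   -0.39  1.83  0.76  0.46 -1.37]
```

Call:
play_rows:
  increments:
    - [0, 0, -2, 0, 0.002, 0, -0.001]
    - [0, 0, -2.2, 0, 0.002, 0.001, -0.001]
    - [0, 0, -2.4, 0, 0.003, 0, -0.001]
    - [0, 0, -2.4, 0, 0.003, 0, -0.001]
    - [0, 0, -2.4, 0, 0.003, 0, 0]
    - [0, 0, -2.4, 0, 0.003, 0, 0]
    - [0, 0, -2.4, 0, 0.003, 0, 0]
    - [0, 0, -2.4, 0, 0.003, 0, 0]

```text
clock: 30.85
tool_pos: [0.4797, 0.3279, 0.0103]
eef_rot: [1.0, -0.0, -0.002, -0.0]
contact_force: [0.5, -6.3, 4.0]
opening: 0.245
```

Run:
```python
from h import *
st()
```

```text
t 30.85 p [0.4797 0.3279 0.0103] yaw -0.0 z [-0.004  0.001 -1.   ] F [ 0.48 -6.35  3.98] M [-1.41 -0.02  0.24] op 0.245 q [-0.46  1.   -0.39  1.82  0.75  0.48 -1.37]
```

Call:
play_rows:
  increments:
    - [0, 0, -2.6, -0.3, 0.003, 0.001, -0.001]
    - [0, 0, -2.7, -0.3, 0.003, 0.001, -0.001]
    - [0, 0, -2.8, -0.4, 0.003, 0.001, -0.001]
    - [0, 0, -2.8, -0.4, 0.003, 0, -0.001]
    - [0, 0, -2.8, -0.4, 0.003, 0, 0]
    - [0, 0, -2.8, -0.4, 0.003, 0, 0]
    - [0, 0, -2.8, -0.4, 0.003, 0, 0]
    - [0, 0, -2.8, -0.4, 0.003, 0, 0]

```text
clock: 31.85
tool_pos: [0.4797, 0.328, 0.0104]
eef_rot: [1.0, -0.001, -0.003, 0.006]
contact_force: [0.2, -6.0, 0.7]
opening: 0.245
```

Run:
```python
from h import *
st()
```

```text
t 31.85 p [0.4797 0.328  0.0104] yaw -0.13 z [-0.006 -0.013 -1.   ] F [ 0.17 -6.    0.71] M [-1.21 -0.06  0.2 ] op 0.245 q [-0.46  1.   -0.39  1.81  0.75  0.5  -1.37]
```

Call:
play_rows:
  increments:
    - [0, 0, -2.4, 0.2, 0.004, 0.001, -0.001]
    - [0, 0, -2.4, 0.2, 0.004, 0.001, -0.001]
    - [0, 0, -2.4, 0.2, 0.004, 0.001, -0.001]
    - [0, 0, -2.4, 0.2, 0.004, 0.001, 0]
    - [0, 0, -2.4, 0.2, 0.004, 0.001, 0]
    - [0, 0, -2.4, 0.2, 0.004, 0.001, 0]
    - [0, 0, -2.4, 0.2, 0.004, 0.001, 0]
    - [0, 0, -2.4, 0.2, 0.004, 0.001, 0]
  grip_force: 60

```text
clock: 32.85
tool_pos: [0.4797, 0.3279, 0.0103]
eef_rot: [1.0, -0.002, 0.0, 0.006]
contact_force: [-0.5, -7.2, 5.1]
opening: 0.241
```

Run:
```python
from h import *
st()
```

```text
t 32.85 p [0.4797 0.3279 0.0103] yaw -0.2 z [ 0.    -0.013 -1.   ] F [-0.46 -7.21  5.12] M [-1.25  0.17  0.28] op 0.241 q [-0.47  1.   -0.38  1.81  0.75  0.49 -1.38]
```

Call:
play_rows:
  increments:
    - [0, 0, -2.6, 0, 0.004, 0, -0.001]
    - [0, 0, -2.8, 0, 0.004, 0, -0.001]
    - [0, 0, -3, 0, 0.005, 0, -0.001]
    - [0, 0, -3, 0, 0.005, 0, 0]
    - [0, 0, -3, 0, 0.005, 0, 0]
    - [0, 0, -3, 0, 0.005, 0, 0]
    - [0, 0, -3, 0, 0.005, 0, 0]
    - [0, 0, -3, 0, 0.005, 0, 0]

```text
clock: 33.85
tool_pos: [0.4797, 0.3279, 0.0103]
eef_rot: [1.0, -0.002, -0.001, 0.007]
contact_force: [-0.9, -8.9, 4.8]
opening: 0.246
```

Run:
```python
from h import *
st()
```

```text
t 33.85 p [0.4797 0.3279 0.0103] yaw -0.28 z [-0.003 -0.014 -1.   ] F [-0.87 -8.87  4.76] M [-1.38  0.05  0.28] op 0.246 q [-0.47  1.   -0.38  1.81  0.75  0.49 -1.37]
```

Call:
play_rows:
  increments:
    - [0, 0, -3.2, -0.2, 0.005, 0, -0.001]
    - [0, 0, -3.3, -0.2, 0.005, 0, -0.001]
    - [0, 0, -3.4, -0.2, 0.0055, 0, -0.001]
    - [0, 0, -3.4, -0.2, 0.0055, 0, -0.001]
    - [0, 0, -3.4, -0.2, 0.0055, 0, 0]
    - [0, 0, -3.4, -0.2, 0.0055, 0, 0]
    - [0, 0, -3.4, -0.2, 0.0055, 0, 0]
    - [0, 0, -3.4, -0.2, 0.0055, 0, 0]

```text
clock: 34.85
tool_pos: [0.4797, 0.328, 0.0104]
eef_rot: [1.0, -0.003, -0.004, 0.008]
contact_force: [-1.8, -8.9, 3.5]
opening: 0.244
```

Run:
```python
from h import *
st()
```

```text
t 34.85 p [0.4797 0.328  0.0104] yaw -0.36 z [-0.008 -0.016 -1.   ] F [-1.81 -8.95  3.5 ] M [-1.46 -0.01  0.28] op 0.244 q [-0.46  1.   -0.39  1.81  0.74  0.5  -1.37]
```

Call:
play_rows:
  increments:
    - [0, 0.1, -3.6, -0.2, 0.0055, 0.001, -0.002]
    - [0, 0.1, -3.8, -0.2, 0.0055, 0.001, -0.002]
    - [0, 0.1, -3.8, -0.1, 0.0055, 0.001, -0.001]
    - [0, 0, -3.8, -0.1, 0.0055, 0.001, -0.001]
    - [0, 0, -3.8, -0.1, 0.0055, 0.001, -0.001]
    - [0, 0, -3.8, -0.1, 0.0055, 0.001, -0.001]
    - [0, 0, -3.8, -0.1, 0.0055, 0, -0.001]
    - [0, 0, -3.8, -0.1, 0.0055, 0, -0.001]

```text
clock: 35.85
tool_pos: [0.4797, 0.3281, 0.0105]
eef_rot: [1.0, -0.002, -0.004, 0.011]
contact_force: [-1.6, -9.8, 5.1]
opening: 0.244
```

Run:
```python
from h import *
import cv2
st()
b=r.snapshot("scene")[:,:,::-1];cv2.imwrite("pics/sc13.png",b)
for i in range(5):
    r.snapshot("wrist");s=r.get_state();print(np.round(s['contact_force'],1))
cv2.imwrite("pics/c13b.png",cv2.resize(b[170:215,325:375],(660,594),interpolation=cv2.INTER_CUBIC))
st()
```

```text
t 35.85 p [0.4797 0.3281 0.0105] yaw -0.28 z [-0.007 -0.023 -1.   ] F [-1.61 -9.81  5.12] M [-1.53  0.09  0.14] op 0.244 q [-0.47  1.   -0.39  1.8   0.74  0.51 -1.37]
[ -0.9 -10.4   4.3]
[-1.  -9.4  4.8]
[ -1.9 -10.    5. ]
[-1.  -9.7  4.8]
[-0.9 -9.7  4.1]
t 36.15 p [0.4797 0.328  0.0104] yaw -0.28 z [-0.007 -0.023 -1.   ] F [-0.9  -9.69  4.12] M [-1.56  0.05  0.17] op 0.246 q [-0.47  1.   -0.39  1.8   0.74  0.51 -1.37]
```

View pics/c13b.png

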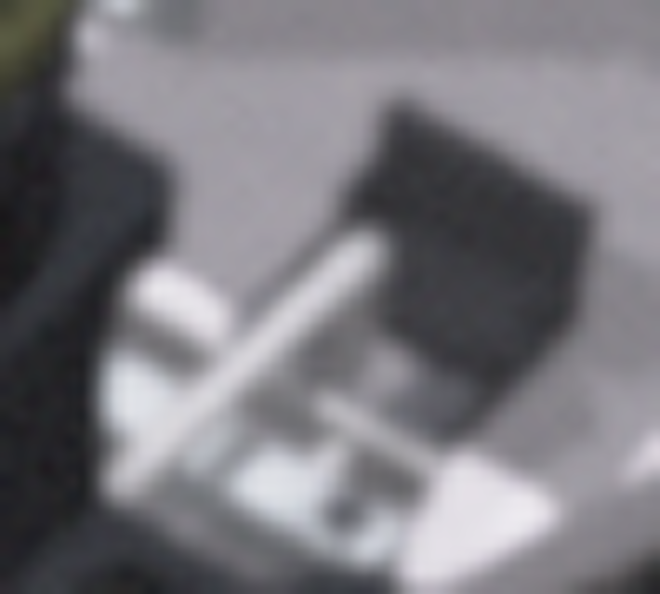

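Run:
```python
from h import *
for i in range(9):
    r.snapshot("wrist");s=r.get_state();print(np.round(s['contact_force'],1))
st()
```

```text
[-1.6 -8.9  5.5]
[-0.7 -9.4  4.8]
[-1.4 -9.1  6.1]
[-1.6 -9.7  4. ]
[-1.4 -9.4  4.9]
[ -1.1 -10.1   4.8]
[ -1.  -10.3   5.7]
[-0.6 -9.9  5.6]
[-0.8 -9.4  4.8]
t 36.6 p [0.4797 0.3281 0.0104] yaw -0.28 z [-0.007 -0.023 -1.   ] F [-0.83 -9.43  4.85] M [-1.51  0.11  0.19] op 0.246 q [-0.47  1.   -0.39  1.8   0.74  0.51 -1.37]
```

Call:
play_rows:
  increments:
    - [0, 0.1, -3.7, -0.3, 0.0055, 0.001, -0.001]
    - [0, 0.1, -3.7, -0.5, 0.0055, 0.001, -0.001]
    - [0, 0, -3.7, -0.6, 0.0055, 0.001, -0.001]
    - [0, 0, -3.7, -0.7, 0.0055, 0, -0.001]
    - [0, 0, -3.7, -0.7, 0.0055, 0, -0.001]
    - [0, 0, -3.7, -0.7, 0.0055, 0, -0.001]
    - [0, 0, -3.7, -0.7, 0.0055, 0, -0.001]
    - [0, 0, -3.7, -0.7, 0.0055, 0, -0.001]

```text
clock: 37.6
tool_pos: [0.4798, 0.3282, 0.0106]
eef_rot: [1.0, -0.003, -0.006, 0.014]
contact_force: [0.7, -8.9, 0.3]
opening: 0.238
```

Run:
```python
from h import *
st()
for i in range(3):
    r.snapshot("wrist");s=r.get_state();print(np.round(s['contact_force'],1))
st()
```

```text
t 37.6 p [0.4798 0.3282 0.0106] yaw -0.41 z [-0.012 -0.028 -1.   ] F [ 0.69 -8.88  0.27] M [-1.33 -0.1   0.25] op 0.238 q [-0.47  1.01 -0.39  1.79  0.73  0.53 -1.36]
[-0.1 -9.  -0.2]
[-0.1 -8.1 -0.3]
[ 0.1 -9.   0.2]
t 37.75 p [0.4797 0.3282 0.0106] yaw -0.41 z [-0.012 -0.028 -1.   ] F [ 0.15 -8.96  0.18] M [-1.29 -0.13  0.18] op 0.242 q [-0.47  1.01 -0.39  1.79  0.73  0.53 -1.36]
```

Call:
play_rows:
  increments:
    - [0, 0.1, -3.8, 0, 0.009, 0.002, -0.002]
    - [0, 0.1, -3.8, 0, 0.009, 0.002, -0.002]
    - [0, 0, -3.9, -0.2, 0.008, 0.001, -0.001]
    - [0, 0, -4, -0.3, 0.007, 0.001, -0.001]
    - [0, 0, -4, -0.3, 0.006, 0.001, -0.001]
    - [0, 0, -4, -0.3, 0.006, 0.001, -0.001]
    - [0, 0, -4, -0.3, 0.006, 0.001, -0.001]
    - [0, 0, -4, -0.3, 0.006, 0.001, -0.001]

```text
clock: 38.75
tool_pos: [0.4797, 0.3283, 0.0105]
eef_rot: [1.0, -0.004, -0.004, 0.012]
contact_force: [-0.4, -8.6, 3.2]
opening: 0.249
```

Run:
```python
from h import *
st()
for i in range(11):
    r.snapshot("wrist");s=r.get_state();print(np.round(s['contact_force'],1))
st()
```

```text
t 38.75 p [0.4797 0.3283 0.0105] yaw -0.42 z [-0.008 -0.024 -1.   ] F [-0.41 -8.6   3.16] M [-1.59  0.04  0.22] op 0.249 q [-0.47  1.   -0.39  1.8   0.74  0.52 -1.37]
[ -1.1 -10.1   3.6]
[-0.8 -9.9  3.4]
[-0.5 -9.3  4.4]
[ -0.4 -10.1   4. ]
[-1.9 -9.9  4. ]
[ -0.7 -10.1   4. ]
[-1.4 -9.2  2.9]
[-0.4 -9.8  3.6]
[-1.3 -8.8  3.6]
[ -0.5 -10.3   3.2]
[-1.6 -8.6  3.3]
t 39.3 p [0.4797 0.3282 0.0105] yaw -0.42 z [-0.008 -0.024 -1.   ] F [-1.64 -8.58  3.29] M [-1.56  0.05  0.25] op 0.246 q [-0.47  1.   -0.39  1.8   0.74  0.52 -1.37]
```

Call:
play_rows:
  increments:
    - [0, 0.1, -4.1, -0.2, 0.007, 0.001, -0.002]
    - [0, 0, -4.2, -0.2, 0.007, 0.001, -0.002]
    - [0, 0, -4.3, -0.2, 0.0065, 0.001, -0.001]
    - [0, 0, -4.4, -0.2, 0.0065, 0.001, -0.001]
    - [0, 0, -4.4, -0.2, 0.0065, 0.001, -0.001]
    - [0, 0, -4.4, -0.2, 0.0065, 0.001, -0.001]
    - [0, 0, -4.4, -0.2, 0.0065, 0.001, -0.001]
    - [0, 0, -4.4, -0.2, 0.0065, 0.001, -0.001]

```text
clock: 40.3
tool_pos: [0.4797, 0.3282, 0.0105]
eef_rot: [1.0, -0.004, -0.003, 0.015]
contact_force: [-1.7, -10.5, 5.3]
opening: 0.25
```

Run:
```python
from h import *
st()
f=[]
for i in range(12):
    r.snapshot("wrist");f.append(r.get_state()['contact_force'])
print(np.round(np.array(f)[:,1],1),np.mean(f,0));st()
```

```text
t 40.3 p [0.4797 0.3282 0.0105] yaw -0.48 z [-0.007 -0.03  -1.   ] F [ -1.66 -10.52   5.34] M [-1.6   0.09  0.24] op 0.25 q [-0.47  1.   -0.38  1.8   0.74  0.52 -1.37]
[-11.3 -10.7 -11.6 -10.9 -10.6  -9.4 -11.3 -10.4 -10.  -10.9 -11.4 -10.2] [ -1.08399472 -10.7360033    5.12718302]
t 40.9 p [0.4797 0.3282 0.0105] yaw -0.47 z [-0.007 -0.03  -1.   ] F [ -0.37 -10.21   4.12] M [-1.64  0.07  0.21] op 0.242 q [-0.47  1.   -0.38  1.8   0.74  0.52 -1.37]
```

Call:
play_rows:
  increments:
    - [0, 0, 0, 0, 0, 0, 0]
    - [0, 0, 1, -0.3, 0, 0, 0]
    - [0, 0, 1.5, -0.3, 0, 0, 0]
    - [0, 0, 1.5, -0.3, 0, 0, 0]
    - [0, 0, 1, -0.2, 0.002, 0, 0]
    - [0, 0, 0, 0, 0.002, 0, 0]
    - [0, 0, 0, 0, 0, 0, 0]
    - [0, 0, 0, 0, 0, 0, 0]

```text
clock: 41.9
tool_pos: [0.4795, 0.3282, 0.0123]
eef_rot: [1.0, -0.003, -0.003, 0.008]
contact_force: [0.1, 0.2, -2.6]
opening: 0.245
```

Run:
```python
from h import *
st()
```

```text
t 41.9 p [0.4795 0.3282 0.0123] yaw -0.37 z [-0.006 -0.016 -1.   ] F [ 0.09  0.24 -2.64] M [-0.04 -0.08  0.04] op 0.245 q [-0.46  1.   -0.39  1.81  0.74  0.5  -1.37]
```

Call:
play_rows:
  increments:
    - [0, 0, 1.5, 0, 0, 0, 0]
    - [0, 0, 1.5, 0, 0, 0, 0]
    - [0, 0, 1, -1, 0, 0, 0]
    - [0, 0, 0, -3, 0, 0, 0]
    - [0, 0, 0, -5, 0, 0, 0]
    - [0, 0, 0, -6, 0, 0, 0]
    - [0, 0, 0, -6, 0, 0, 0]
    - [0, 0, 0, -5, 0, 0, 0]

```text
clock: 42.9
tool_pos: [0.4797, 0.3245, 0.0402]
eef_rot: [1.0, -0.003, -0.003, 0.008]
contact_force: [0.1, 0.3, -2.1]
opening: 0.24
```

Run:
```python
from h import *
import cv2
st()
b=r.snapshot("scene")[:,:,::-1];cv2.imwrite("pics/sc14.png",b)
cv2.imwrite("pics/c14b.png",cv2.resize(b[160:215,325:385],(660,605)[:2] if 0 else (648,594),interpolation=cv2.INTER_CUBIC))
```

```text
t 42.9 p [0.4797 0.3245 0.0402] yaw -0.36 z [-0.006 -0.016 -1.   ] F [ 0.14  0.31 -2.1 ] M [ 0.01 -0.06 -0.01] op 0.24 q [-0.44  0.96 -0.42  1.81  0.71  0.55 -1.34]
```

View pics/c14b.png

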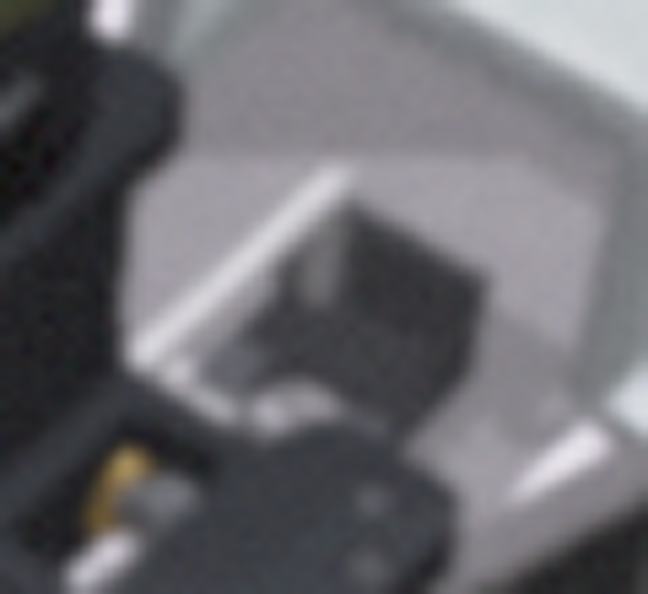

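Run:
```python
from h import *
np.set_printoptions(precision=4,suppress=True)
W=dict(np.load("w2.npz"));E=lambda U,V:crop(U,V,240,155,4)
a=plane(W,E(60,20),0);b=plane(W,E(270,465),0);print("edge",a,b)
d=(b-a)[:2]/np.linalg.norm((b-a)[:2]);n=np.array([-d[1],d[0]]);
if n[0]<0:n=-n
print(d,n)
for nm,p in [("mat1",(358,218)),("mat2",(300,75)),("tally lo",(270,110)),("tally r",(300,95))]:
    q=plane(W,p,0);print(nm,q,'dist',(q-a)[:2]@n)
for c in [(.515,.4225),(.54,.40),(.545,.405),(.545,.395)]:
    print(c,(np.array(c)-a[:2])@n)
plan((.4795,.37,.055),-0.3,3)
```

```text
edge [0.5182 0.462  0.    ] [0.4783 0.3201 0.    ]
[-0.2702 -0.9628] [ 0.9628 -0.2702]
mat1 [0.5652 0.3358 0.    ] dist 0.07940842734735094
mat2 [0.6088 0.4964 0.    ] dist 0.0780337860147311
tally lo [0.5641 0.4903 0.    ] dist 0.036638926426605774
tally r [0.5971 0.4817 0.    ] dist 0.0706580906586881
(0.515, 0.4225) 0.007647675700592287
(0.54, 0.4) 0.03779789930572035
(0.545, 0.405) 0.04126066473564347
(0.545, 0.395) 0.04396306398943557
[[ -0.29 ,-15.019, -4.965,  0.005,  0.002, -0.   ],
 [ -0.277,-15.044, -4.889,  0.005,  0.002, -0.   ],
 [ -0.263,-15.069, -4.813,  0.005,  0.002, -0.   ]]
```

Run:
```python
from h import *
S=r.get_calibration("scene")
print(crop(335,180,325,160,10.8))
for z in (.055,.0599,.0622,.065):print(z,proj(S,(.479,.1785,z)))
plan((.4795,.37,.06),-0.3,4)
plan((.528,.404,.06),-25,8,st={'tool_pos':np.array([.4795,.37,.06]),'eef_rot':r.get_state()['eef_rot']})
```

```text
(355.56481481481484, 176.21296296296296)
0.055 [355.08243682 178.30716157]
0.0599 [355.40512697 176.45656609]
0.0622 [355.55749502 175.58275069]
0.065 [355.74377015 174.51448155]
[[ -0.224,-11.245, -4.974,  0.004,  0.001, -0.   ],
 [ -0.215,-11.264, -4.931,  0.004,  0.001, -0.   ],
 [ -0.205,-11.283, -4.888,  0.004,  0.001, -0.   ],
 [ -0.196,-11.302, -4.845,  0.004,  0.001, -0.   ]]
[[ 6.035,-4.288,-0.095, 0.002, 0.   , 0.054],
 [ 5.796,-4.606,-0.085, 0.002, 0.   , 0.054],
 [ 5.54 ,-4.911,-0.074, 0.002, 0.   , 0.054],
 [ 5.268,-5.202,-0.063, 0.002, 0.   , 0.054],
 [ 4.981,-5.477,-0.051, 0.002, 0.   , 0.054],
 [ 4.68 ,-5.737,-0.039, 0.002, 0.   , 0.054],
 [ 4.365,-5.98 ,-0.027, 0.002, 0.   , 0.054],
 [ 4.038,-6.206,-0.013, 0.002, 0.   , 0.054]]
```

Call:
play_rows:
  increments:
    - [0, 0, 0, -10, 0, 0, 0]
    - [0, 0, -2, -10, 0.003, 0.001, 0]
    - [0, 0, -8, -2, 0.003, 0.001, 0]
    - [0, 0, -10, 0, 0.003, 0.001, 0]
    - [0, 0, -12, 0, 0.003, 0.001, 0]
    - [0, 0, -12, 0, 0.002, 0.001, 0]
    - [0, 0, -8, 0, 0.001, 0.001, 0]
    - [0, 0, -2, 0, 0, 0, 0]

```text
clock: 43.95
tool_pos: [0.4797, 0.3842, 0.0637]
eef_rot: [1.0, -0.002, 0.0, -0.001]
contact_force: [0.6, 2.0, -1.0]
opening: 0.243
```

Run:
```python
from h import *
st()
plan((.528,.404,.05),-25,7)
```

```text
t 43.95 p [0.4797 0.3842 0.0637] yaw -0.28 z [ 0.001  0.002 -1.   ] F [ 0.57  1.96 -1.01] M [-0.02 -0.09 -0.02] op 0.243 q [-0.49  0.95 -0.47  1.71  0.66  0.64 -1.34]
[[ 6.89 ,-2.865, 1.97 ,-0.   ,-0.   , 0.062],
 [ 6.701,-3.284, 1.969,-0.   ,-0.   , 0.062],
 [ 6.486,-3.691, 1.967,-0.   ,-0.   , 0.062],
 [ 6.247,-4.084, 1.966,-0.   ,-0.   , 0.062],
 [ 5.983,-4.462, 1.964,-0.   ,-0.   , 0.062],
 [ 5.697,-4.822, 1.963,-0.   ,-0.   , 0.062],
 [ 5.39 ,-5.165, 1.961,-0.   ,-0.   , 0.062]]
```

Call:
play_rows:
  increments:
    - [0, 7, -3, 2, 0, 0, 0.062]
    - [0, 6.5, -3.5, 2, 0, 0, 0.062]
    - [0, 6.5, -3.5, 2, 0, 0, 0.062]
    - [0, 6, -4, 2, 0, 0, 0.062]
    - [0, 6, -4.5, 2, 0, 0, 0.062]
    - [0, 5.5, -5, 2, 0, 0, 0.062]
    - [0, 5, -4, 2, 0, 0, 0.055]
    - [0, 0, 0, 0, 0, 0, 0]

```text
clock: 44.95
tool_pos: [0.5329, 0.4003, 0.0477]
eef_rot: [0.973, -0.232, 0.001, 0.001]
contact_force: [0.8, 0.8, -1.8]
opening: 0.245
```

Run:
```python
from h import *
import cv2
st()
plan((.528,.404,.0115),-25,6)
for n in ("wrist","scene"):
    cv2.imwrite(f"pics/{n}15.png",r.snapshot(n)[:,:,::-1])
```

```text
t 44.95 p [0.5329 0.4003 0.0477] yaw -26.82 z [ 0.002 -0.002 -1.   ] F [ 0.77  0.83 -1.78] M [-0.04 -0.01  0.01] op 0.245 q [-0.52  1.01 -0.37  1.54  0.51  0.69 -1.6 ]
[[-1.031,-0.19 , 6.035, 0.   ,-0.   ,-0.005],
 [-1.027,-0.194, 6.035, 0.   ,-0.   ,-0.005],
 [-1.023,-0.199, 6.036, 0.   ,-0.   ,-0.005],
 [-1.02 ,-0.203, 6.036, 0.   ,-0.   ,-0.005],
 [-1.016,-0.208, 6.037, 0.   ,-0.   ,-0.005],
 [-1.012,-0.212, 6.037, 0.   ,-0.   ,-0.005]]
```

View pics/wrist15.png

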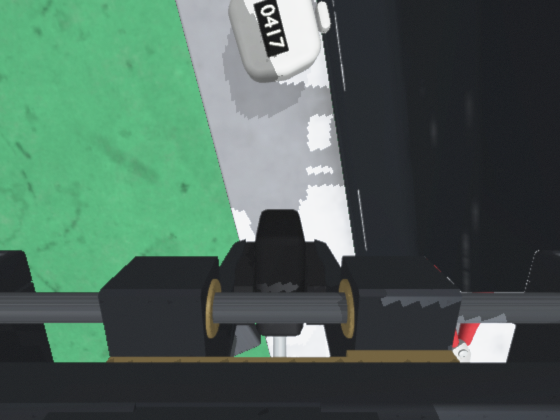

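View pics/scene15.png

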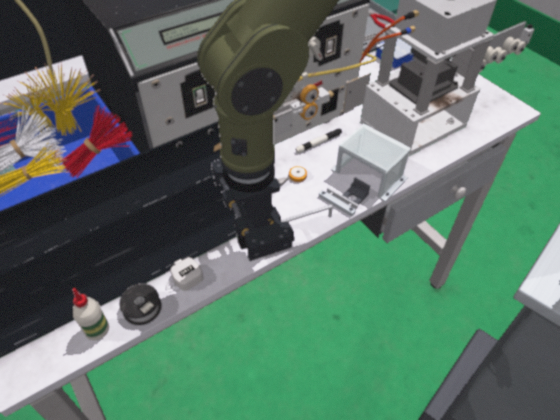

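Call:
play_rows:
  increments:
    - [0, -0.5, 0, 9, 0, 0, 0]
    - [0, -0.5, 0, 9, 0, 0, 0]
    - [0, 0, 0, 8, 0, 0, 0]
    - [0, 0, 0, 5, 0, 0, 0]
    - [0, 0, 0, 2, 0, 0, 0]
    - [0, 0, 0, 1, 0, 0, 0]
    - [0, 0, 0, 0.5, 0, 0, 0]
    - [0, 0, 0, 0, 0, 0, 0]

```text
clock: 46.05
tool_pos: [0.5302, 0.4008, 0.0108]
eef_rot: [0.973, -0.23, 0.0, 0.001]
contact_force: [-1.4, -0.7, -2.2]
opening: 0.245
```

Run:
```python
from h import *
st()
```

```text
t 46.05 p [0.5302 0.4008 0.0108] yaw -26.64 z [ 0.    -0.002 -1.   ] F [-1.37 -0.72 -2.2 ] M [-0.   -0.08 -0.04] op 0.245 q [-0.54  1.06 -0.35  1.55  0.53  0.63 -1.62]
```

Call:
play_rows:
  increments:
    - [0, 0, 0, 0.5, 0, 0, 0]
    - [0, 0, 0, 0.2, 0, 0, 0]
    - [0.35, 0, 0, 0, 0, 0, 0]
    - [0.5, 0, 0, 0, 0, 0, 0]
    - [0.5, 0, 0, 0, 0, 0, 0]
    - [0.5, 0, 0, 0, 0, 0, 0]
    - [0.5, 0, 0, 0, 0, 0, 0]
    - [0.5, 0, 0, 0, 0, 0, 0]

```text
clock: 47.05
tool_pos: [0.5312, 0.4016, 0.0115]
eef_rot: [0.973, -0.23, 0.001, -0.0]
contact_force: [0.6, 0.4, -0.1]
opening: 0.501
```

Run:
```python
from h import *
st()
```

```text
t 47.05 p [0.5312 0.4016 0.0115] yaw -26.65 z [ 0.002 -0.    -1.   ] F [ 0.59  0.38 -0.12] M [ 0.03 -0.07 -0.01] op 0.501 q [-0.54  1.06 -0.35  1.55  0.53  0.63 -1.62]
```

Released. Retreat straight up.

Call:
play_rows:
  increments:
    - [0.5, 0, 0, -5, 0, 0, 0]
    - [0.5, 0, 0, -12, 0, 0, 0]
    - [0.5, 0, 0, -20, 0, 0, 0]
    - [0.5, 0, 0, -30, 0, 0, 0]
    - [0.5, 0, 0, -40, 0, 0, 0]
    - [0.5, 0, 0, -40, 0, 0, 0]
    - [0.5, 0, 0, -40, 0, 0, 0]
    - [0.5, 0, 0, -20, 0, 0, 0]

```text
clock: 48.05
tool_pos: [0.5304, 0.4021, 0.233]
eef_rot: [0.973, -0.23, 0.002, -0.002]
contact_force: [0.4, -0.9, -0.6]
opening: 0.501
```

Run:
```python
from h import *
import cv2
st()
for n in ("wrist","scene","top"):
    cv2.imwrite(f"pics/{n}16.png",r.snapshot(n)[:,:,::-1])
b=cv2.imread("pics/scene16.png")
cv2.imwrite("pics/c16.png",cv2.resize(b[150:270,230:400],(765,540),interpolation=cv2.INTER_CUBIC))
b=cv2.imread("pics/top16.png")
cv2.imwrite("pics/t16.png",cv2.resize(b[140:280,200:430],(800,487),interpolation=cv2.INTER_CUBIC))
```

```text
t 48.05 p [0.5304 0.4021 0.233 ] yaw -26.6 z [ 0.005  0.003 -1.   ] F [ 0.38 -0.87 -0.64] M [-0.04 -0.03 -0.01] op 0.501 q [-0.48  0.78 -0.47  1.43  0.39  1.02 -1.5 ]
```

View pics/c16.png

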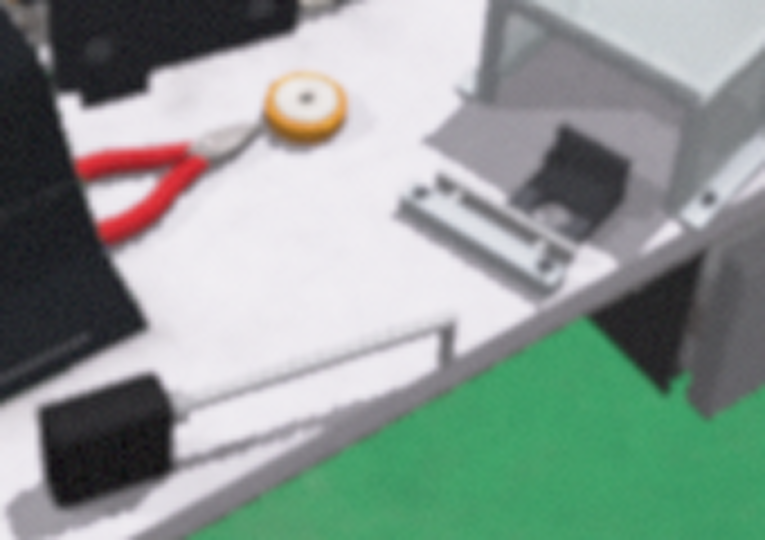

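View pics/t16.png

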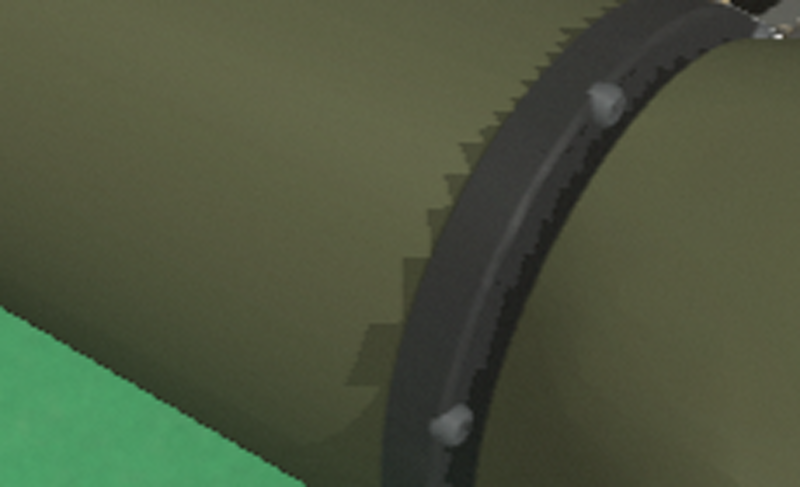

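View pics/wrist16.png

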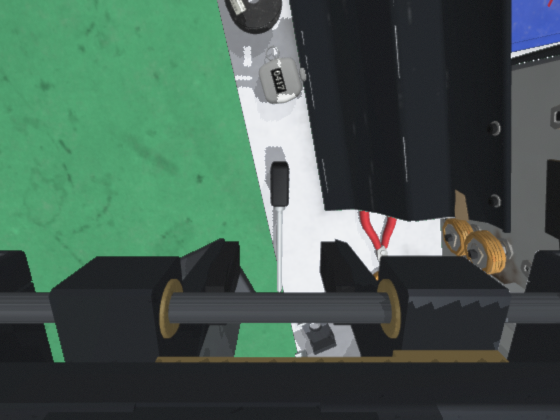

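Run:
```python
from h import *
import cv2
b=cv2.imread("pics/scene16.png")[172:222,315:375]
cv2.imwrite("pics/c16b.png",cv2.resize(b,(780,650)[:2] if 0 else (720,600),interpolation=cv2.INTER_CUBIC))
```

```text
(no output)
```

View pics/c16b.png

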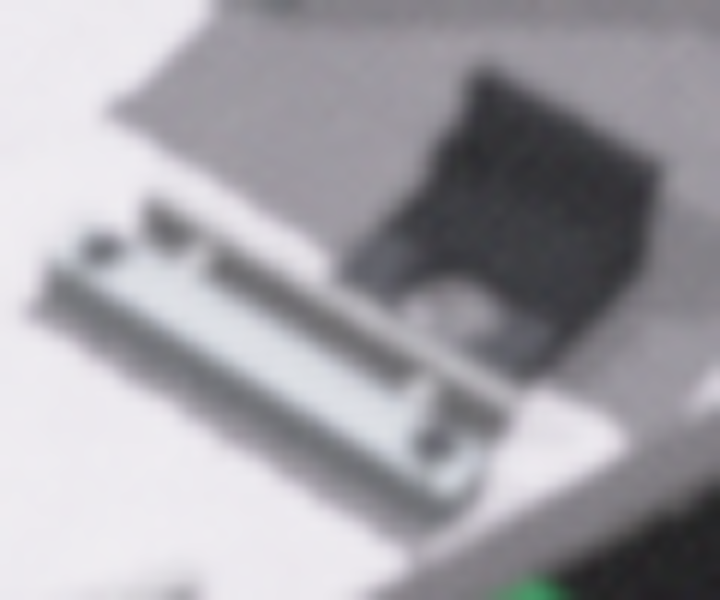

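Run:
```python
from h import *
np.set_printoptions(precision=4,suppress=True)
S=r.get_calibration("scene");C=lambda U,V:crop(U,V,315,172,12)
def ang(n,a,b,z):
    p=plane(S,C(*a),z);q=plane(S,C(*b),z);d=p-q;print(n,p,q,np.linalg.norm(d),np.degrees(np.arctan2(d[1],d[0])))
ang("flange",(482,65),(662,163),.026)
ang("flange bottom corner->foot side",(662,163),(662,163),.026)
ang("bar front",(50,268),(462,500),.012)
ang("bar",(105,230),(485,455),.012)
ang("plate",(160,195),(515,408),.011)
ang("foot front",(342,277),(530,380),.008)
```

```text
flange [0.4954 0.1505 0.026 ] [0.4611 0.1493 0.026 ] 0.034301314451619824 1.972704261528777
flange bottom corner->foot side [0.4611 0.1493 0.026 ] [0.4611 0.1493 0.026 ] 0.0 0.0
bar front [0.5277 0.2212 0.012 ] [0.4498 0.2173 0.012 ] 0.07798857988336179 2.8847907113634865
bar [0.5261 0.2088 0.012 ] [0.4524 0.2074 0.012 ] 0.07371668135805452 1.1067628453505556
plate [0.5247 0.196  0.011 ] [0.4549 0.1955 0.011 ] 0.0697454328915404 0.4161695310652635
foot front [0.4932 0.1886 0.008 ] [0.4578 0.1867 0.008 ] 0.03552816172560611 3.0485702469173037
```

Run:
```python
import cv2,numpy as np
def L(n):return cv2.cvtColor(cv2.imread(f"pics/{n}.png"),cv2.COLOR_BGR2GRAY).astype(np.float32)
B=L("scene16")
def shift(A,r):
    y0,y1,x0,x1=r
    w=cv2.createHanningWindow((x1-x0,y1-y0),cv2.CV_32F)
    a=A[y0:y1,x0:x1];b=B[y0:y1,x0:x1]
    return cv2.phaseCorrelate(a-a.mean(),b-b.mean(),w)
for n in ("sc8","sc9","sc10","sc11","sc12","sc13","sc14"):
    A=L(n);
    W=np.eye(2,3,dtype=np.float32)
    try:
        m=np.full((30,24),0,np.uint8)
        cc,W=cv2.findTransformECC(A[174:198,354:374],B[174:198,354:374],W,cv2.MOTION_TRANSLATION,(3,100,1e-6))
    except cv2.error as e: cc=None
    c2,W2=cv2.findTransformECC(A[165:200,385:412],B[165:200,385:412],np.eye(2,3,dtype=np.float32),cv2.MOTION_TRANSLATION,(3,100,1e-6))
    print(n,cc,W[:,2],'static',c2,W2[:,2])
```

```text
sc8 0.9995185954367539 [0.02388233 0.01386784] static 0.9999147976579201 [ 0.00259285 -0.00389494]
sc9 0.9994781162007353 [0.02835293 0.00270363] static 0.9999091727892925 [-0.00348845 -0.0005585 ]
sc10 0.9999067782327005 [0.00496955 0.00490592] static 0.9998918666138737 [0.00149345 0.00789172]
sc11 0.9997871135227737 [0.02305648 0.00741261] static 0.9999037138612741 [ 0.01321046 -0.00325906]
sc12 0.8826043327806391 [-0.4687354  -0.07246041] static 0.9999243258200767 [-0.01119168  0.01003403]
sc13 0.9987144132399305 [0.00358931 0.02004068] static 0.9998940698230181 [ 0.01708626 -0.00272742]
sc14 0.968720774876697 [-0.39257863 -0.50591826] static 0.9998272169915209 [ 0.03204487 -0.02162804]
```

Run:
```python
from h import *
st();print(r.finish_job())
```

```text
t 48.2 p [0.5303 0.4016 0.2308] yaw -26.6 z [ 0.004  0.002 -1.   ] F [-0.19 -0.64 -1.13] M [-0.03 -0.01 -0.03] op 0.502 q [-0.48  0.78 -0.47  1.44  0.39  1.01 -1.5 ]
the job is handed in; nothing more can be done
None
```

I drew the bracket out with the hooked rod, seated it against the face plate, unhooked the rod and stood it on the bench. I handed the job in at 48.2 s.

**Slip during the first pull:** as the force reached about 10.5 N, the rod tip climbed out of the eye and seemed to catch on the face plate. The bracket did not move in the pictures. I lifted the rod, dipped it into the eye again and repeated the pull.

**Holding pull:** on the second attempt I held about 9.6 N for 0.55 s, then a steady 10.7 N on average for 0.6 s. The highest reading I saw was 11.6 N, but during moves I only get a force reading at the end of each call. The handle was also pressing on the bench with a few newtons, so the pull on the bracket itself may have been slightly less than the reading.

**Last checks:**
- **Bracket position:** between the picture under pull and the final one it moved no more than 0.02 pixel (about 0.1 mm), so unhooking did not shift it.
- **Squareness:** the bracket's edges measured 2.0° and 3.0°. The bar and plate edges measured between 0.4° and 2.9°. That agrees, but only to about 1–2°.
- **Flushness:** one final picture measurement put the bracket's front edge about 2 mm short of the plate, which is within the camera's error. I judge it flush because it stopped dead under the pull and did not move afterwards.
- **Rod:** it stands level on its handle on the bench, with its tip about 50 mm from the bar.
- **Surroundings:** the guard and the things lying around look undisturbed in the final pictures. The arm hid the top camera, so I could not check from above.

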